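# Load two sample tubes into the flapped incubator

### The arm

A 6-joint arm with a two-finger parallel gripper is mounted at the origin on the work surface. World frame = base frame: x ahead of the robot, y to its left, z up, the work surface at z = 0. Lengths are in m, angles in rad, forces in N, time in s.
With the tool pointing down it reaches from about 0.25 to 0.725 m from the base axis. Payload 9.7 kg.
Tool frame: the origin (TCP) lies at the very end of the fingers, on their centre line; the grasp point (between the pads) lies 19 mm behind it; z points along the fingers, y is the direction in which the jaws open and shut (so a half turn about z gives the same grasp; the last joint's range is limited). The gripper opens to 85 mm and grips with 20 to 120 N. Pads are 22 mm wide; open, the fingers measure 114 mm over their backs; the gripper's body (76 mm by 85 mm) begins 54 mm behind the grasp point. The pads swing forward as they close: fully open they stand 13 mm farther back than shut.
Start: joints at [-1.194, 0.087, 0.176, 1.66, 0, 1.571], TCP at [0.202, -0.511, 0.231] pointing down, gripper open.
Joint ranges: [-3.13, 3.13], [-0.85, 1.81], [-1.15, 1.24], [-2.2, 2.28], [-1.44, 1.52], [-3.14, 3.14]. Speed limits (rad/s): [2.22, 2.22, 2.57, 3.14, 3.14, 3.14].

### API

Orientations are given as a unit quaternion [w, x, y, z].
In Python, from bench import manip gives the robot as it stands.
- The arm moves only by the tool carry_out, never from a script. Its argument "plan" is a list of rows, each a list of 3 entries, a list of its own where there are three numbers: the turn, a rotation vector about the tool's x, y, z in rad, then the shift along the tool's x, y, z in m, then the opening, from 0 (shut) to 1 (fully open). A call has exactly 5 rows; each row is the pose to reach, as a shift and turn from the pose commanded when the call began, along the tool's axes at that moment; what a row does not reach only later rows make up. A row lasts 1/8 s, in which the tool goes at most 62.5 mm and 10.7 degrees, less where a joint would pass 70% of its speed; a pose out of reach is approached as far as the arm can. A call with a gripper value outside its range is refused whole. The fingers move at their own pace and stop on an object; the grip force is fixed at half the most. Time passes only in rows, so rows that repeat a pose let the fingers close, or fill a call up. It gives the time, the measured TCP pose, the force and the opening at its end, in the units of the state.
- manip.state(): the state, without advancing time (a new reading comes with each control period).
- manip.get_image(name): name is "side" or "top"; returns a dict with "frame" (400x640x3 uint8, red, green, blue), "mtx" (3x3 intrinsics, pixels), "position" and "attitude" of the camera in the world. Camera axes: x right, y down, z forward; pixel columns grow to the right and rows downward; lengths in m; the calibration is good to about 2 mm. A picture is of the moment at which its call begins. There is no depth.
- manip.sign_off(): hands the job in, once; it reports no verdict.
The state is a dict: "time_s": time; "q": joint angles; "dq": joint speeds; "joint_torque": joint torques, N m; "tcp_pos": TCP position; "orientation": TCP orientation; "wrist_force": force on the tool from outside, world axes, zero at the start; "wrist_torque": the same for the moment, N m; "grip_width": finger opening in m.
Only numpy, scipy, OpenCV 4.12 (cv2) and the standard library are available. Lean on these libraries where they do the work, as an engineer would, in place of code of your own. Each camera call takes 0.05 s, during which the arm holds its last target.

### The job

Load the two long capped tubes from the bench rack into the incubator, each fully home in a leaning well of its own. Behind the closed flaps some wells already hold short pots that cannot be seen, so feel with the tube for the wells that are empty. Lower the tubes in rather than dropping them, and leave everything else where it is.

Things in the scene. Friction and masses are not known exactly. Their poses are not given: they have to be found in the camera images.
- incubator: Dry-block tube incubator, fixed: white case 175 mm deep (x), 236 mm wide (y), 180 mm high. Its grey sloping face looks up and to its front (-x), 30 degrees from level, with two rows of three wells at 64 mm pitch. The wells go down square to the face, so a tube in one leans 30 degrees from vertical, cap towards -x. Origin: centre of the underside.
- face (a point): Centre of the sloping face; z square to it. Every well has a silver-grey sprung flap at this face, 2 mm thick, hinged along its upper edge and shut where no tube stands; a tube swings it inwards with less than 2 N; it then lies along the well's upper wall and shuts again behind a withdrawn tube. Shut flaps hide which wells are filled; this differs each time.
- well1 (a point): Centre of the floor of well 1 (lower row, +y end). Its z axis runs up the well, out of its mouth, 30 degrees from vertical; x points up the slope of the face, y across it. Every well: 105 mm deep from the face, 40 mm (x) by 36 mm (y), straight walls. This z axis is the best line of entry for a 28 mm tube: 4 mm free at the sides and below, more above for the open flap.
- well2 (a point): Centre of the floor of well 2 (lower row, middle). Its z axis runs up the well, out of its mouth, 30 degrees from vertical; x points up the slope of the face, y across it. A filled well holds a short capped pot, 30 mm across and 60 mm high, on its floor, top 45 mm below the face: a tube stops there against firm resistance. In an empty well it goes down the full 105 mm and 45 mm stands out.
- well3 (a point): Centre of the floor of well 3 (lower row, -y end). Its z axis runs up the well, out of its mouth, 30 degrees from vertical; x points up the slope of the face, y across it.
- well4 (a point): Centre of the floor of well 4 (upper row, +y end; holds the tube already loaded). Its z axis runs up the well, out of its mouth, 30 degrees from vertical; x points up the slope of the face, y across it.
- well5 (a point): Centre of the floor of well 5 (upper row, middle). Its z axis runs up the well, out of its mouth, 30 degrees from vertical; x points up the slope of the face, y across it.
- well6 (a point): Centre of the floor of well 6 (upper row, -y end). Its z axis runs up the well, out of its mouth, 30 degrees from vertical; x points up the slope of the face, y across it.
- rack: White acrylic bench rack, fixed, 214 mm long (x), 66 mm wide (y), 76 mm high, three 32.5 mm holes in a row along its length at 66 mm pitch, over a floor plate 8 mm thick. Two long tubes and one shorter tube stand in it, in any order. Origin: centre of the underside.
- tube_a_mid (a point): First long tube, to be loaded: clear tube 28 mm across, 150 mm long in all, foot tapering to 18 mm, with a screw cap 34 mm across and 22 mm high as its top; 65 to 125 g. It stands upright in the rack, its foot 8 mm above the bench. The point is on its axis, half-way up (75 mm from either end); z runs along it to the cap.
- tube_a_foot (a point): Middle of the flat foot of the first long tube, on its axis.
- tube_b_mid (a point): Second long tube, to be loaded, same as the first.
- tube_b_foot (a point): Middle of the flat foot of the second long tube.
- short_tube_mid (a point): Shorter tube of the same make, 108 mm long, which stays in the rack. The point is on its axis, half-way up.
- loaded_mid (a point): Long tube already in the incubator (same make, 45 mm of it standing out of well 4), to be left there. The point is on its axis, half-way up.
- reagent_bottle: Reagent bottle, 60 mm across, 135 mm high, standing behind the work; leave alone. Origin: centre of the underside.
- stain_jar: Low jar with a black lid, 66 mm across, 75 mm high; leave alone. Origin: centre of the underside.
- mouse: White computer mouse, 105 x 60 x 34 mm; leave alone. Origin: centre of the underside.
- marker: Marker pen lying on the bench, 141 mm long, 18 mm thick; leave alone. Origin: underside, near its middle.
- beaker: Small white beaker, 60 mm across, 75 mm high; leave alone. Origin: centre of the underside.

How it is judged:
At the end, for the whole second after the job is handed in: Each long tube stands fully home in an incubator well of its own: the middle of its foot within 11 mm of the centre of that well's floor. The loaded tube is within 15 mm and the short tube within 20 mm of where it started ((distance between tube_a_foot and well1 below 0.011 m or distance between tube_a_foot and well2 below 0.011 m or distance between tube_a_foot and well3 below 0.011 m or distance between tube_a_foot and well4 below 0.011 m or distance between tube_a_foot and well5 below 0.011 m or distance between tube_a_foot and well6 below 0.011 m) and (distance between tube_b_foot and well1 below 0.011 m or distance between tube_b_foot and well2 below 0.011 m or distance between tube_b_foot and well3 below 0.011 m or distance between tube_b_foot and well4 below 0.011 m or distance between tube_b_foot and well5 below 0.011 m or distance between tube_b_foot and well6 below 0.011 m) and distance of loaded_mid from where it was at the start of the episode below 0.015 m and distance of short_tube_mid from where it was at the start of the episode below 0.02 m); the robot touches nothing.
It fails at once if a long tube let go and dropping (not held and faster than 0.4 m/s) ((linear speed of tube_a above 0.4 m/s and contact force between the fingers and tube_a below 0.2 N) or (linear speed of tube_b above 0.4 m/s and contact force between the fingers and tube_b below 0.2 N)).
It fails at once if the tube already in the incubator or the short tube in the rack moved more than 30 mm (distance of any of loaded_mid, short_tube_mid from where it was at the start of the episode above 0.03 m).
It fails at once if the bottle, jar, mouse, marker or beaker moved more than 30 mm (distance of any of reagent_bottle, stain_jar, mouse, marker, beaker from where it was at the start of the episode above 0.03 m).
It also fails if it takes over 69 s, if anything falls off the work surface, if the arm or the gripper's body presses on something with over 40 N, if the wrist force passes 120 N, or if a joint passes its speed limit or range.

## Working session

There is one attempt and no reset: what is moved stays moved. The work goes in short steps, Python scripts to look and compute and a tool call to move; the robot and the scene stay as the last step left them, time stands still between calls to the robot, and variables do not carry over. Pictures are saved under pics/ and viewed, and the job is handed in when it is done.

Besides the shell and the picture viewer there is one more tool, called after "Call:" as name([rows], argument=value, ...), one row to a line, values as JSON. carry_out: Moves the arm, as the interface text tells. Its arguments: {"type":"object","properties":{"plan":{"type":"array","items":{"type":"array"}}},"required":["plan"]}

```bash
ls; mkdir -p pics; cat > h.py <<'E'
from bench import manip
import numpy as np, cv2
from scipy.spatial.transform import Rotation as R
def rot(q): return R.from_quat([q[1],q[2],q[3],q[0]])
def snap(name,fn):
    d=manip.get_image(name); cv2.imwrite('pics/'+fn,cv2.cvtColor(np.asarray(d['frame']),cv2.COLOR_RGB2BGR)); np.savez('pics/'+fn[:-4]+'.npz',K=d['mtx'],p=d['position'],a=np.array(d['attitude'])); return d
E
python3 - <<'E'
from h import *
for n in('side','top'):
    d=snap(n,n+'0.png'); print(d['mtx'],d['position'],d['attitude'])
print(manip.state())
E
```

```text
pics
[[519.12642333   0.         321.7819766 ]
 [  0.         519.12642333 208.60042974]
 [  0.           0.           1.        ]] [0.36691293 1.0078579  0.94037884] [ 0.05025248 -0.0926485   0.89161487 -0.44035651]
[[406.78740891   0.         312.60456308]
 [  0.         406.78740891 203.83837362]
 [  0.           0.           1.        ]] [ 0.45455919 -0.04099281  1.22351545] [ 0.04668871 -0.69968449  0.71168308 -0.04205922]
{'time_s': 0.1, 'q': array([-1.19398232e+00,  8.73852220e-02,  1.75182804e-01,  1.65978417e+00,
        4.53287030e-06,  1.57083016e+00]), 'dq': array([ 0.00077697, -0.00197497,  0.0024363 ,  0.00061   , -0.00132762,
       -0.00087609]), 'joint_torque': array([-7.57263342e-05, -5.21565378e+01,  4.65651512e+01,  1.60202599e-02,
       -2.64557076e-05,  1.86196615e-06]), 'tcp_pos': array([ 0.20230155, -0.51121638,  0.23064919]), 'orientation': array([-5.85022843e-04,  9.82306835e-01,  1.87277678e-01, -1.09248369e-04]), 'wrist_force': array([0.12554943, 0.66578545, 0.79163219]), 'wrist_torque': array([0.00506799, 0.0104159 , 0.03336078]), 'grip_width': 0.08517951788607242}
```

View pics/side0.png

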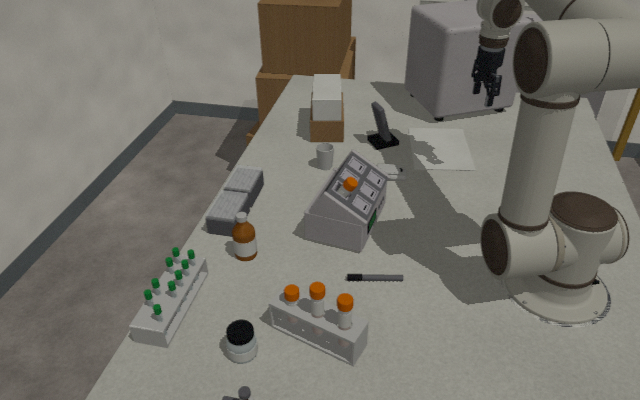

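View pics/top0.png

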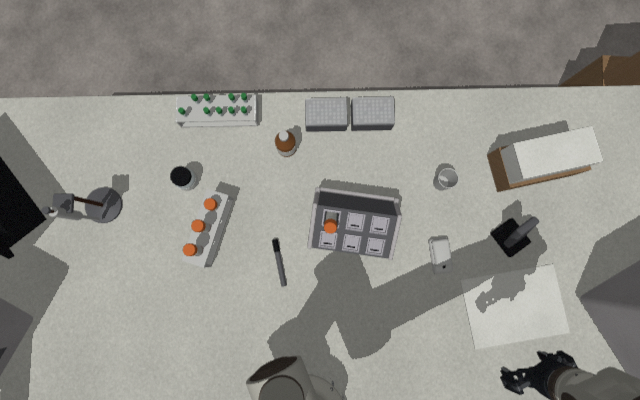

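```bash
cat >> h.py <<'E'
def cam(fn):
    z=np.load('pics/'+fn+'.npz'); return z['K'],z['p'],rot(z['a']).as_matrix(),cv2.imread('pics/'+fn+'.png')
def ray(c,uv):
    K,p,A,_=c; return p, A@np.linalg.inv(K)@np.array([uv[0],uv[1],1.])
def onz(c,uv,z):
    p,d=ray(c,uv); return p+d*(z-p[2])/d[2]
def proj(c,X):
    K,p,A,_=c; v=K@(A.T@(np.asarray(X)-p)); return v[:2]/v[2]
def caps(c):
    h=cv2.cvtColor(c[3],cv2.COLOR_BGR2HSV); m=cv2.inRange(h,(5,170,120),(16,255,255))
    n,l,s,ce=cv2.connectedComponentsWithStats(m)
    return [(s[i],ce[i]) for i in range(1,n) if s[i][4]>30]
def tri(c1,u1,c2,u2):
    p,d=ray(c1,u1);q,e=ray(c2,u2); d=d/np.linalg.norm(d); e=e/np.linalg.norm(e)
    A=np.stack([d,-e],1); t=np.linalg.lstsq(A,q-p,rcond=None)[0]; a=p+d*t[0]; b=q+e*t[1]
    return (a+b)/2,np.linalg.norm(a-b)
E
python3 - <<'E'
from h import *
S=cam('side0');T=cam('top0')
a=caps(S);b=caps(T)
for n,l in(('S',a),('T',b)):
    for s,c in l: print(n,s,c.round(1))
for s,c in a:
    for s2,c2 in b:
        X,e=tri(S,c,T,c2)
        if e<.02: print(c.round(0),c2.round(0),X.round(4),round(e,4))
for f,(x,y,w,h,k) in(('side0',(250,140,160,220,4)),('top0',(170,170,250,110,3))):
    im=cv2.imread('pics/'+f+'.png')[y:y+h,x:x+w]
    if f=='side0': im=im[:,:]; k=2.7
    cv2.imwrite('pics/z_'+f+'.png',cv2.resize(im,None,fx=k,fy=k,interpolation=cv2.INTER_CUBIC))
E
```

```text
S [347 177  11  10  78] [351.6 181.6]
S [310 282  15  18 191] [317.8 289.4]
S [284 285  15  17 174] [292.1 291.9]
S [337 293  16  19 198] [345.8 301.2]
T [205 199  10  11  94] [209.7 203.8]
T [192 220  11  12 107] [197.3 225.6]
T [324 222  13  11 110] [329.9 227. ]
T [184 244  11  12 107] [189.1 249.4]
[352. 182.] [330. 227.] [ 0.5264 -0.0781  0.1897] 0.0027
[352. 182.] [189. 249.] [0.4771 0.2169 0.3937] 0.0137
[318. 289.] [197. 226.] [0.5386 0.2711 0.1506] 0.0022
[292. 292.] [210. 204.] [0.6014 0.2502 0.1083] 0.002
[346. 301.] [189. 249.] [0.476  0.2915 0.1505] 0.0021
```

View pics/z_side0.png

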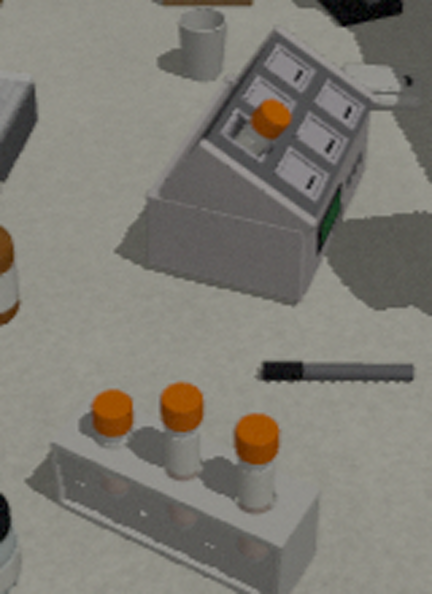

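View pics/z_top0.png

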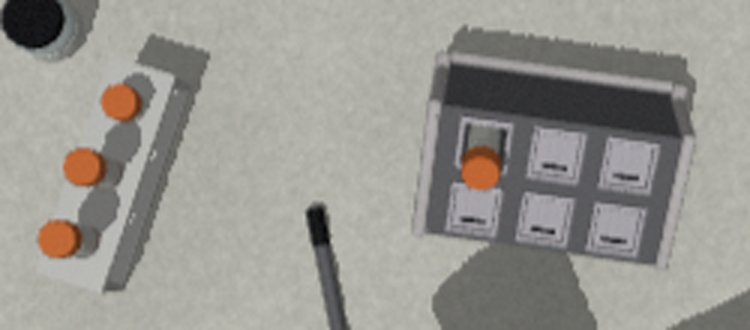

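```bash
python3 - <<'E'
from h import *
for f,(x,y,w,h,k) in(('side0',(300,145,95,100,6)),('top0',(305,180,100,85,8))):
    im=cv2.imread('pics/'+f+'.png')[y:y+h,x:x+w]
    b=cv2.resize(im,None,fx=k,fy=k,interpolation=cv2.INTER_CUBIC)
    b=np.clip(b.astype(float)*1.2,0,255).astype(np.uint8)
    cv2.imwrite('pics/y_'+f+'.png',b)
E
```

```text
(no output)
```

View pics/y_side0.png

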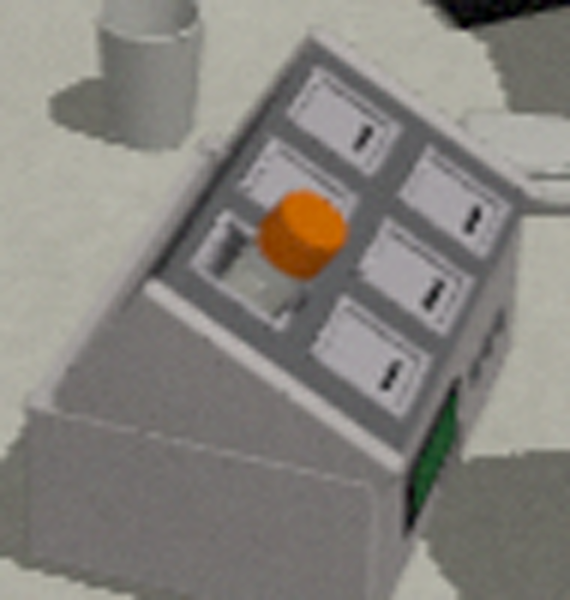

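View pics/y_top0.png

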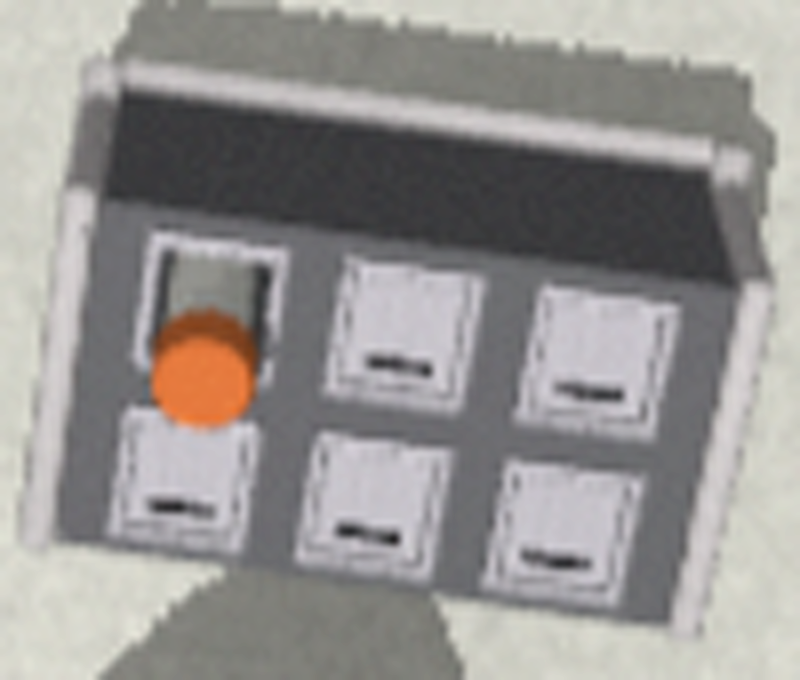

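```bash
cat > fit.py <<'E'
from h import *
from scipy.optimize import least_squares
S=cam('side0');T=cam('top0')
top={1:(184,480),2:(375,508),3:(564,533),5:(405,335),6:(597,362),4:(211,308)}
sid={1:(374,352),2:(416,275),3:(458,198),6:(346,120)}
def s(v,k,o): return (np.array(v)+.5)/k-.5+np.array(o)
obs=[(T,w,s(v,8,(305,180))) for w,v in top.items()]+[(S,w,s(v,6,(300,145))) for w,v in sid.items()]
def frame(p):
    # face frame: z normal tilted toward -x
    Rz=R.from_euler('z',p[3]).as_matrix(); t=np.pi/6
    ex=np.array([np.cos(t),0,np.sin(t)]);ez=np.array([-np.sin(t),0,np.cos(t)])
    return np.array(p[:3]),np.stack([Rz@ex,Rz@[0,1,0],Rz@ez],1)
def mouth(p,w):
    c,F=frame(p); r=(w-1)//3; k=(w-1)%3
    return c+F@[ -.032+.064*r, .064*(1-k),0]
def floor(p,w): return mouth(p,w)-.105*frame(p)[1][:,2]
def res(p): return np.concatenate([proj(c,mouth(p,w))-uv for c,w,uv in obs])
f=least_squares(res,[.55,-.13,.15,0])
P=f.x
if __name__=='__main__':
    print(P, np.degrees(P[3])); print(f.fun.reshape(-1,2).round(2))
    for w in range(1,7): print(w,mouth(P,w).round(4),floor(P,w).round(4))
    m=mouth(P,4); a=frame(P)[1][:,2]; print('loaded cap centre pred',m+.034*a,'top',m+.045*a,'axis',a)
    # check via top face centre of loaded cap / underside
    print(frame(P)[0])
E
python3 fit.py
```

```text
[ 0.51400563 -0.1413062   0.14317182 -0.15504812] -8.883603048222092
[[ 0.09 -0.33]
 [-0.13 -0.53]
 [-0.03 -0.35]
 [-0.15 -0.31]
 [ 0.13 -0.33]
 [-0.11 -0.28]
 [ 0.61  0.33]
 [ 0.72 -0.15]
 [ 0.36  0.24]
 [ 0.49 -0.17]]
1 [ 0.4965 -0.0738  0.1272] [ 0.5484 -0.0819  0.0362]
2 [ 0.4866 -0.137   0.1272] [ 0.5385 -0.1451  0.0362]
3 [ 0.4767 -0.2003  0.1272] [ 0.5286 -0.2084  0.0362]
4 [ 0.5513 -0.0824  0.1592] [ 0.6031 -0.0905  0.0682]
5 [ 0.5414 -0.1456  0.1592] [ 0.5933 -0.1537  0.0682]
6 [ 0.5315 -0.2088  0.1592] [ 0.5834 -0.2169  0.0682]
loaded cap centre pred [ 0.53447331 -0.0797283   0.18861668] top [ 0.52903928 -0.07887894  0.19814296] axis [-0.49400205  0.07721382  0.8660254 ]
[ 0.51400563 -0.1413062   0.14317182]
```

```bash
cat >> h.py <<'E'
def vplane(c1,u1,c2,u2):
    p,d=ray(c1,u1);q,e=ray(c2,u2)
    t=np.linalg.solve(np.stack([d[:2],-e[:2]],1),(q-p)[:2]); return p[:2]+d[:2]*t[0]
def face():
    import fit; return fit
def delta(pos,Rt,pos0=None,q0=None):
    s=manip.state(); p0=np.array(s['tcp_pos']) if pos0 is None else pos0; R0=rot(s['orientation']) if q0 is None else q0
    turn=(R0.inv()*Rt).as_rotvec(); sh=R0.inv().apply(np.asarray(pos)-p0)
    return turn,sh
def yawdown(psi): # tool y at azimuth psi deg, z down
    a=np.radians(psi); y=np.array([np.cos(a),np.sin(a),0]); z=np.array([0,0,-1.]); x=np.cross(y,z)
    return R.from_matrix(np.stack([x,y,z],1))
def show(pos,Rt):
    t,s=delta(pos,Rt); print('turn',t.round(4).tolist(),'shift',s.round(4).tolist(),'deg',np.degrees(np.linalg.norm(t)).round(1),'mm',(1e3*np.linalg.norm(s)).round(1))
E
python3 - <<'E'
from h import *
S=cam('side0');T=cam('top0')
A=vplane(S,(345.8,301.2),T,(189.1,249.4));B=vplane(S,(317.8,289.4),T,(197.3,225.6));C=vplane(S,(292.1,291.9),T,(209.7,203.8))
print(A,B,C,np.linalg.norm(A-B),np.linalg.norm(C-B),np.degrees(np.arctan2(*(C-A)[::-1])))
# cap top at z from top cam: topmost check
for X in (A,B): print(proj(T,[*X,.147]),proj(S,[*X,.147]))
show([.30,0.0,.34],yawdown(10))
print(face().frame(face().P)[1])
E
```

```text
[0.47564542 0.30012071] [0.53862367 0.27569391] [0.60166125 0.25233093] 0.0675494438176426 0.06722771827116045 -20.76854438290849
[186.21840158 249.2686022 ] [345.67068697 305.62078762]
[195.93079319 225.25806037] [317.85234504 292.29185246]
turn [-0.001, -0.0008, -1.3685] shift [0.2789, -0.4395, -0.1088] deg 78.4 mm 531.8
[[ 0.85563665  0.15442764 -0.49400205]
 [-0.13373826  0.9880041   0.07721382]
 [ 0.5         0.          0.8660254 ]]
```

```bash
python3 - <<'E'
from h import *
S=cam('side0');T=cam('top0')
def caps2(c):
    h=cv2.cvtColor(c[3],cv2.COLOR_BGR2HSV); m=cv2.inRange(h,(3,110,60),(20,255,255))
    n,l,s,ce=cv2.connectedComponentsWithStats(m)
    return [(s[i],ce[i]) for i in range(1,n) if 30<s[i][4]<500]
for c in(S,T):
    for s,ce in caps2(c): print(s,ce.round(1))
im=T[3][190:262,178:222]; cv2.imwrite('pics/c1.png',cv2.resize(im,None,fx=8,fy=8,interpolation=cv2.INTER_NEAREST))
E
```

```text
[623  88  17  48 183] [632.2 112.7]
[613 130  15  31 155] [619.5 146. ]
[343 177  15  15 161] [349.9 183.7]
[232 221  23  22 397] [243.1 232.2]
[236 252  21   9  77] [246.5 257.4]
[310 281  15  19 242] [317.  290.3]
[284 284  15  18 229] [291.2 292.6]
[337 293  17  19 261] [344.7 302.1]
[275 132  20  20 221] [285.3 143.2]
[204 198  13  13 127] [210.1 203.9]
[324 219  13  14 158] [330.  225.6]
[191 220  15  12 140] [197.9 225.6]
[183 244  14  12 143] [189.5 249.5]
```

View pics/c1.png

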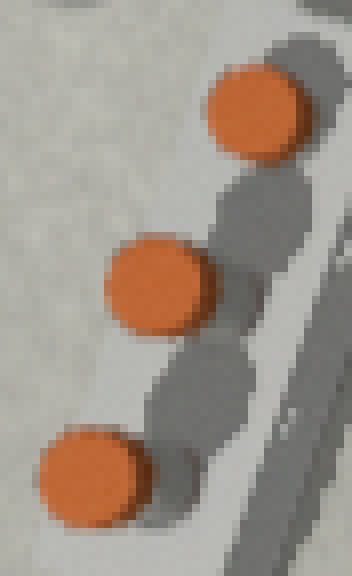

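```bash
python3 - <<'E'
from h import *
S=cam('side0');T=cam('top0')
for a,b,b2 in(((345,302.3),(189.1,249.4),(189.8,249.5)),((317.0,290.3),(197.4,225.6),(198,225.6)),((291.2,292.6),(209.7,203.8),(210.1,204))):
    print(onz(T,b,.158)[:2],onz(T,b2,.147)[:2],onz(S,a,.147)[:2],tri(S,a,T,b2))
E
```

```text
[0.47496364 0.28909146] [0.47488139 0.2906441 ] [0.47853516 0.29158475] (array([0.47674371, 0.29101727, 0.14648537]), np.float64(0.0037249890665116015))
[0.53679834 0.26857115] [0.53762009 0.27017058] [0.54158455 0.27053038] (array([0.53959174, 0.27047199, 0.14696687]), np.float64(0.003955379020951726))
[0.59400501 0.23706428] [0.59488691 0.23885572] [0.59270336 0.28774012] (array([0.60239815, 0.2500254 , 0.10540919]), np.float64(0.004181797602559))
```

```bash
python3 - <<'E'
from h import *
show([.477,.291,.30],yawdown(72)); show([.477,.291,.30],yawdown(-20))
E
```

```text
turn [-0.0005, -0.0015, -2.4507] shift [0.5506, -0.645, -0.0686] deg 140.4 mm 850.8
turn [-0.0011, -0.0005, -0.845] shift [0.5506, -0.645, -0.0686] deg 48.4 mm 850.8
```

Call:
carry_out([
  [[0,0,-0.17],[0.035,-0.04,-0.03],1],
  [[0,0,-0.34],[0.07,-0.08,-0.06],1],
  [[0,0,-0.51],[0.11,-0.12,-0.07],1],
  [[0,0,-0.68],[0.145,-0.165,-0.07],1],
  [[0,0,-0.85],[0.18,-0.21,-0.07],1],
])

```text
time_s: 0.72
tcp_pos: [0.2926, -0.2483, 0.3012]
orientation: [0.0, 0.816, 0.578, 0.0]
wrist_force: [0.5, -0.4, 0.6]
grip_width: 0.0855
```

```bash
python3 - <<'E'
from h import *
show([.477,.291,.30],yawdown(72)); print(manip.state()['q'])
E
```

```text
turn [0.0002, 0.0001, -1.5956] shift [0.5699, -0.0054, 0.0012] deg 91.4 mm 569.9
[-7.03685073e-01 -2.63836814e-01 -1.06576999e-02  1.82382081e+00
  1.04524247e-04  1.20604076e+00]
```

Call:
carry_out([
  [[0,0,-0.17],[0.06,0,0],1],
  [[0,0,-0.34],[0.12,0,0],1],
  [[0,0,-0.51],[0.18,0,0],1],
  [[0,0,-0.68],[0.24,0,0],1],
  [[0,0,-0.85],[0.3,-0.003,0],1],
])

```text
time_s: 1.35
tcp_pos: [0.391, 0.0356, 0.3011]
orientation: [0.0, 0.505, 0.863, 0.0]
wrist_force: [0.9, -1.1, 0.4]
grip_width: 0.0853
```

```bash
python3 - <<'E'
from h import *
show([.477,.291,.25],yawdown(72)); print(manip.state()['q'])
E
```

```text
turn [0.0001, 0.0003, -0.7448] shift [0.1806, 0.2, 0.0511] deg 42.7 mm 274.3
[ 9.08432187e-02 -2.43768912e-01  5.07740062e-03  1.81939110e+00
 -1.52166081e-04  1.14982787e+00]
```

Call:
carry_out([
  [[0,0,-0.15],[0.036,0.04,0.005],1],
  [[0,0,-0.3],[0.072,0.08,0.015],1],
  [[0,0,-0.45],[0.108,0.12,0.03],1],
  [[0,0,-0.6],[0.144,0.16,0.04],1],
  [[0,0,-0.745],[0.1806,0.2,0.051],1],
])

```text
time_s: 1.98
tcp_pos: [0.4784, 0.2902, 0.2496]
orientation: [-0.0, 0.157, 0.988, -0.0]
wrist_force: [-0.2, -0.7, 0.9]
grip_width: 0.0854
```

```bash
python3 - <<'E'
from h import *
show([.477,.291,.128],yawdown(72)); print(manip.state()['q'])
for n in('side','top'): snap(n,n+'1.png')
for n,(x,y,w,h) in(('side',(250,190,150,150)),('top',(140,170,150,120))):
    im=cv2.imread(f'pics/{n}1.png')[y:y+h,x:x+w]; cv2.imwrite(f'pics/{n}1z.png',cv2.resize(im,None,fx=4,fy=4,interpolation=cv2.INTER_CUBIC))
E
```

```text
turn [-0.0003, -0.0002, -0.0005] shift [0.0016, 0.0003, 0.1216] deg 0.0 mm 121.6
[ 5.45324286e-01  1.18609615e-01  2.46044515e-01  1.69859655e+00
 -8.78366283e-05  8.60026407e-01]
```

View pics/side1z.png

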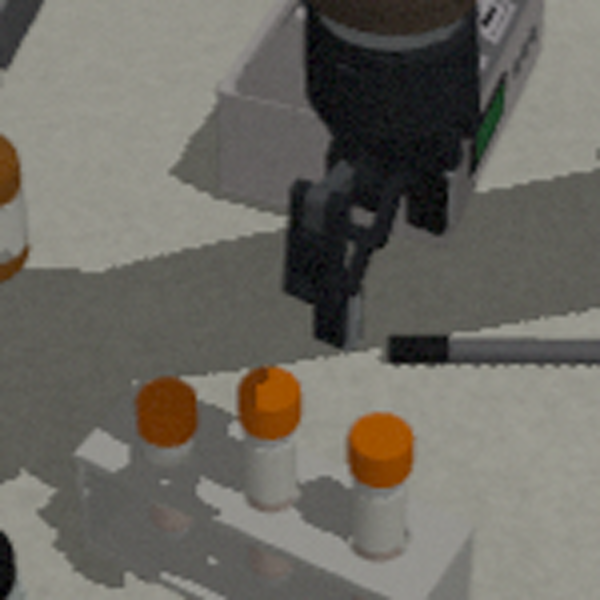

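View pics/top1z.png

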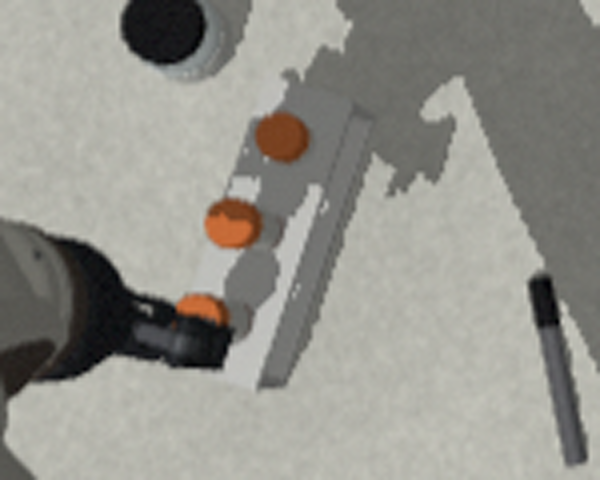

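Call:
carry_out([
  [[0,0,0],[0.001,0,0.03],1],
  [[0,0,0],[0.0015,0,0.06],1],
  [[0,0,0],[0.0015,0,0.09],1],
  [[0,0,0],[0.0015,0,0.115],1],
  [[0,0,0],[0.0015,0,0.124],1],
])

```text
time_s: 2.7
tcp_pos: [0.4761, 0.2881, 0.1248]
orientation: [-0.001, 0.16, 0.987, -0.001]
wrist_force: [0.1, 1.0, 0.2]
grip_width: 0.0855
```

```bash
python3 - <<'E'
from h import *
show([.477,.291,.126],yawdown(72))
for n in('side','top'): snap(n,n+'2.png')
for n,(x,y,w,h) in(('side',(250,190,150,150)),('top',(140,170,150,120))):
    im=cv2.imread(f'pics/{n}2.png')[y:y+h,x:x+w]; cv2.imwrite(f'pics/{n}2z.png',cv2.resize(im,None,fx=4,fy=4,interpolation=cv2.INTER_CUBIC))
E
```

```text
turn [-0.0018, -0.0015, -0.0065] shift [0.0, 0.0031, -0.0012] deg 0.4 mm 3.3
```

View pics/side2z.png

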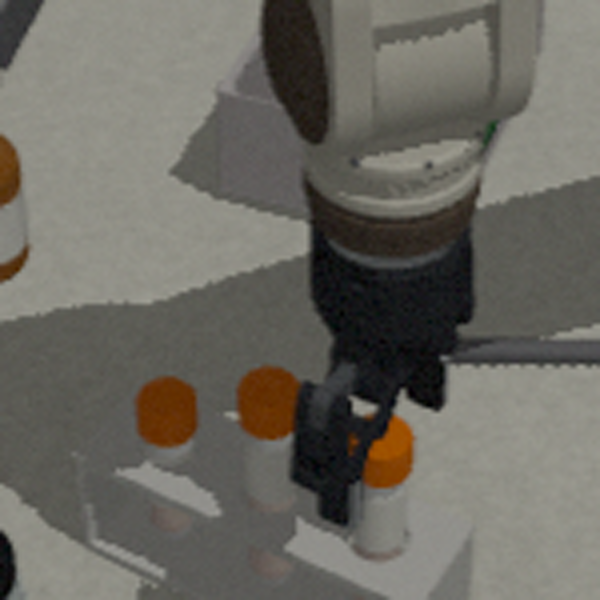

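```bash
python3 - <<'E'
from h import *
S=cam('side2'); s=manip.state(); p=s['tcp_pos']; Rt=rot(s['orientation'])
for y in(.042,-.042):
  for z in(0,-.02): print(y,z,(proj(S,p+Rt.apply([0,y,z]))-[250,190])*4)
print((proj(S,[.477,.291,.147])-[250,190])*4)
E
```

```text
0.042 0 [344.5181959  528.49049058]
0.042 -0.02 [344.82634197 501.83848609]
-0.042 0 [421.86540757 421.22861902]
-0.042 -0.02 [423.02101421 394.78221151]
[383.17341007 448.81348821]
```

View pics/top2z.png

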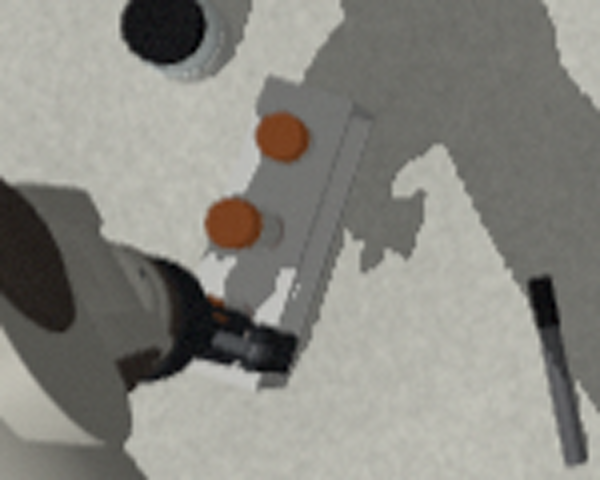

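Call:
carry_out([
  [[0,0,0],[0,0.001,0],1],
  [[0,0,0],[0,0.001,0],1],
  [[0,0,0],[0,0.001,0],0.5],
  [[0,0,0],[0,0.001,0],0.1],
  [[0,0,0],[0,0.001,0],0.1],
])

```text
time_s: 3.42
tcp_pos: [0.4771, 0.2899, 0.1264]
orientation: [0.0, 0.159, 0.987, 0.0]
wrist_force: [-1.4, -0.7, 24.8]
grip_width: 0.0323
```

Call:
carry_out([
  [[0,0,0],[0,0,0],0.1],
  [[0,0,0],[0,0,0],0.1],
  [[0,0,0],[0,0,0],0.1],
  [[0,0,0],[0,0,0],0.1],
  [[0,0,0],[0,0,0],0.1],
])

```text
time_s: 4.05
tcp_pos: [0.4773, 0.2899, 0.1267]
orientation: [0.0, 0.159, 0.987, 0.0]
wrist_force: [0.1, 0.4, 5.6]
grip_width: 0.0317
```

```bash
python3 - <<'E'
from h import *
s=manip.state();print(s['tcp_pos'],s['grip_width'],s['wrist_force']); show([.477,.291,.126],yawdown(72))
for n in('side','top'): snap(n,n+'3.png')
for n,(x,y,w,h) in(('side',(250,190,150,150)),('top',(140,170,150,120))):
    im=cv2.imread(f'pics/{n}3.png')[y:y+h,x:x+w]; cv2.imwrite(f'pics/{n}3z.png',cv2.resize(im,None,fx=4,fy=4,interpolation=cv2.INTER_CUBIC))
E
```

```text
[0.47727989 0.28993141 0.1266544 ] 0.03173782514508791 [0.07618463 0.37781441 5.5805684 ]
turn [0.0005, 0.0004, -0.0057] shift [0.0006, 0.0009, 0.0007] deg 0.3 mm 1.3
```

View pics/side3z.png

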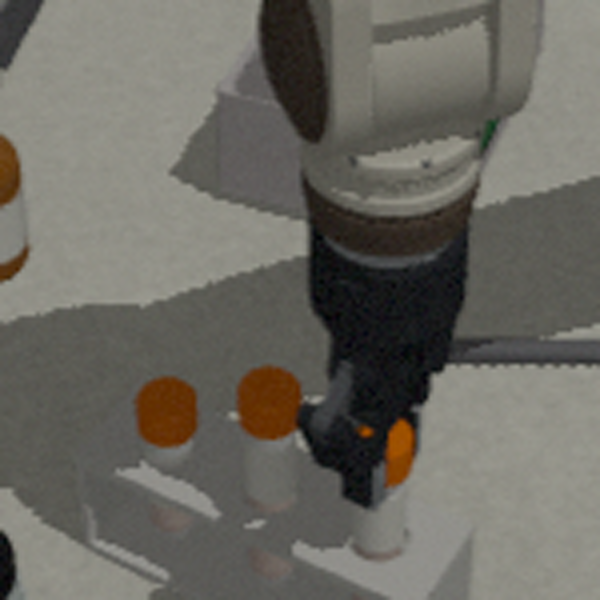

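```bash
python3 - <<'E'
from h import *
S=cam('side3'); s=manip.state(); p=s['tcp_pos']; Rt=rot(s['orientation'])
for y in(.017,.027):
  for x in (-.011,.011):
    for z in(0,-.02): print(x,y,z,((proj(S,p+Rt.apply([x,y,z]))-[250,190])*4).round())
im=S[3][270:330,320:375]; cv2.imwrite('pics/c3.png',cv2.resize(im,None,fx=10,fy=10,interpolation=cv2.INTER_CUBIC))
E
```

```text
-0.011 0.017 0 [348. 488.]
-0.011 0.017 -0.02 [348. 461.]
0.011 0.017 0 [385. 505.]
0.011 0.017 -0.02 [386. 478.]
-0.011 0.027 0 [338. 501.]
-0.011 0.027 -0.02 [338. 474.]
0.011 0.027 0 [376. 518.]
0.011 0.027 -0.02 [377. 491.]
```

View pics/c3.png

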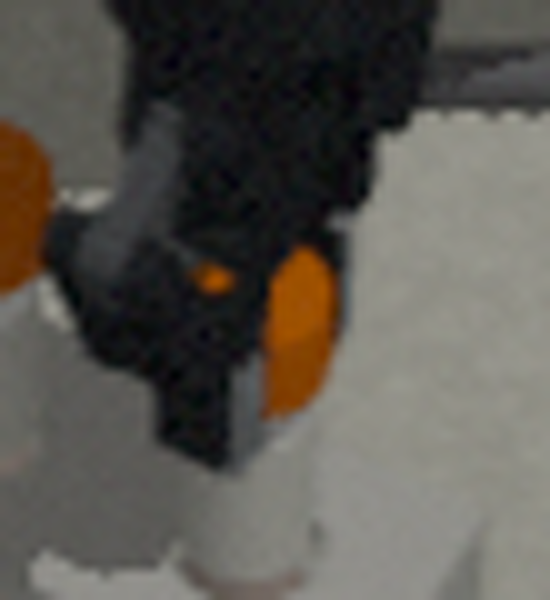

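Call:
carry_out([
  [[0,0,0],[0,0,-0.03],0.1],
  [[0,0,0],[0,0,-0.08],0.1],
  [[0,0,0],[0,0,-0.13],0.1],
  [[0,0,0],[0,0,-0.18],0.1],
  [[0,0,0],[0,0,-0.21],0.1],
])

```text
time_s: 4.78
tcp_pos: [0.4771, 0.2899, 0.3383]
orientation: [0.0, 0.159, 0.987, 0.0]
wrist_force: [-0.6, 0.2, -1.2]
grip_width: 0.0317
```

```bash
cat >> h.py <<'E'
def wellpose(w,depth,G=.120,dx=0,dy=0):
    """TCP pose so that tube foot is 'depth' below face in well w; G = foot distance beyond TCP"""
    f=face(); c,F=f.frame(f.P); m=f.mouth(f.P,w)+F@[dx,dy,0]; a=F[:,2]
    Rt=R.from_matrix(np.stack([np.cross(F[:,1],-a),F[:,1],-a],1))
    return m-a*depth+a*G, Rt
E
python3 - <<'E'
from h import *
s=manip.state();print(s['tcp_pos'],s['grip_width'],s['wrist_force'])
for n in('side','top'): snap(n,n+'4.png')
im=cv2.imread('pics/side4.png')[120:330,240:440]; cv2.imwrite('pics/side4z.png',cv2.resize(im,None,fx=2.8,fy=2.8,interpolation=cv2.INTER_CUBIC))
for d in(-.07,-.02): 
    P,Rt=wellpose(2,d); print(P,Rt.as_matrix().round(3)); show(P,Rt)
E
```

```text
[0.47711513 0.28986155 0.33826537] 0.03174448336262945 [-0.58258726  0.2207882  -1.19154158]
[ 0.39276487 -0.12235595  0.29171665] [[-0.856  0.154  0.494]
 [ 0.134  0.988 -0.077]
 [-0.5    0.    -0.866]]
turn [-0.0405, -0.5197, -0.1616] shift [-0.0491, -0.4184, 0.0462] deg 31.3 mm 423.7
[ 0.41746497 -0.12621664  0.24841538] [[-0.856  0.154  0.494]
 [ 0.134  0.988 -0.077]
 [-0.5    0.    -0.866]]
turn [-0.0405, -0.5197, -0.1616] shift [-0.0736, -0.4144, 0.0896] deg 31.3 mm 430.3
```

View pics/side4z.png

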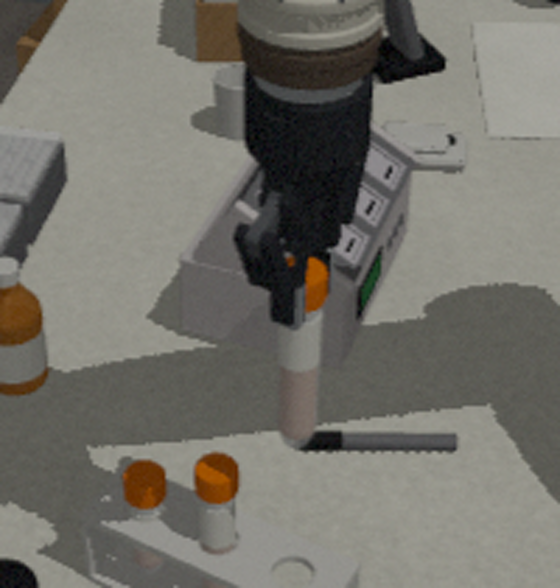

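```bash
python3 - <<'E'
from h import *
S=cam('side4'); s=manip.state(); p=s['tcp_pos']; Rt=rot(s['orientation'])
for z in (-.03,-.008,.02,.05,.08,.1,.12): print(z,proj(S,p+Rt.apply([0,0,z])).round(1))
im=S[3][205:295,325:370]; b=cv2.resize(im,None,fx=6,fy=6,interpolation=cv2.INTER_NEAREST);cv2.imwrite('pics/c4.png',b)
E
```

```text
-0.03 [348.1 216.2]
-0.008 [347.8 225.8]
0.02 [347.4 237.6]
0.05 [347.  249.8]
0.08 [346.6 261.6]
0.1 [346.4 269.2]
0.12 [346.1 276.6]
```

View pics/c4.png

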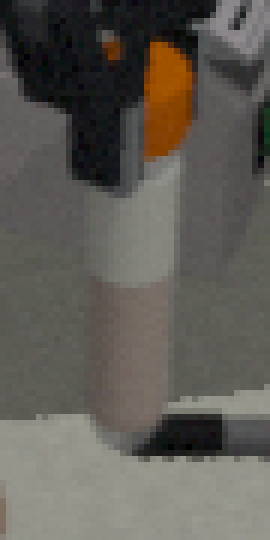

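Call:
carry_out([
  [[-0.005,-0.07,-0.02],[-0.008,-0.05,0],0.1],
  [[-0.01,-0.15,-0.045],[-0.015,-0.11,0],0.1],
  [[-0.015,-0.22,-0.07],[-0.02,-0.165,0],0.1],
  [[-0.02,-0.3,-0.09],[-0.03,-0.225,0],0.1],
  [[-0.03,-0.38,-0.12],[-0.036,-0.28,0.01],0.1],
])

```text
time_s: 5.5
tcp_pos: [0.4227, 0.0113, 0.325]
orientation: [0.19, 0.096, 0.977, -0.016]
wrist_force: [0.2, -1.3, 0.5]
grip_width: 0.0318
```

```bash
python3 - <<'E'
from h import *
s=manip.state();print(s['q'])
for d in(-.07,-.03): show(*wellpose(2,d))
E
```

```text
[ 0.09581986 -0.52958633 -0.20147845  1.52909806 -0.10261942  0.27317077]
turn [-0.0127, -0.1404, -0.0388] shift [0.0154, -0.1371, 0.0289] deg 8.4 mm 141.0
turn [-0.0127, -0.1404, -0.0388] shift [0.0098, -0.1365, 0.0685] deg 8.4 mm 153.0
```

Call:
carry_out([
  [[-0.004,-0.05,-0.015],[0.005,-0.045,0.005],0.1],
  [[-0.008,-0.1,-0.03],[0.01,-0.09,0.015],0.1],
  [[-0.0127,-0.14,-0.039],[0.0154,-0.137,0.029],0.1],
  [[-0.0127,-0.14,-0.039],[0.0154,-0.137,0.029],0.1],
  [[-0.0127,-0.14,-0.039],[0.0154,-0.137,0.029],0.1],
])

```text
time_s: 6.12
tcp_pos: [0.3928, -0.1208, 0.2917]
orientation: [0.256, 0.076, 0.963, -0.019]
wrist_force: [-0.3, 0.7, -0.4]
grip_width: 0.0316
```

```bash
python3 - <<'E'
from h import *
s=manip.state();print(s['q'],s['wrist_force'])
for d in(-.07,-.03,.0,.04): show(*wellpose(2,d))
for n in('side','top'): snap(n,n+'5.png')
im=cv2.imread('pics/side5.png')[110:250,280:460]; cv2.imwrite('pics/side5z.png',cv2.resize(im,None,fx=4,fy=4,interpolation=cv2.INTER_CUBIC))
im=cv2.imread('pics/top5.png')[170:280,290:420]; cv2.imwrite('pics/top5z.png',cv2.resize(im,None,fx=5,fy=5,interpolation=cv2.INTER_CUBIC))
E
```

```text
[-0.37308826 -0.73447884 -0.42319612  1.37268424  0.10770218 -0.18667057] [-0.26765525  0.72387213 -0.38991171]
turn [0.0001, -0.0039, -0.0033] shift [-0.0002, -0.0015, 0.0001] deg 0.3 mm 1.5
turn [0.0001, -0.0039, -0.0033] shift [-0.0004, -0.0015, 0.0401] deg 0.3 mm 40.1
turn [0.0001, -0.0039, -0.0033] shift [-0.0005, -0.0015, 0.0701] deg 0.3 mm 70.1
turn [0.0001, -0.0039, -0.0033] shift [-0.0006, -0.0015, 0.1101] deg 0.3 mm 110.1
```

View pics/side5z.png

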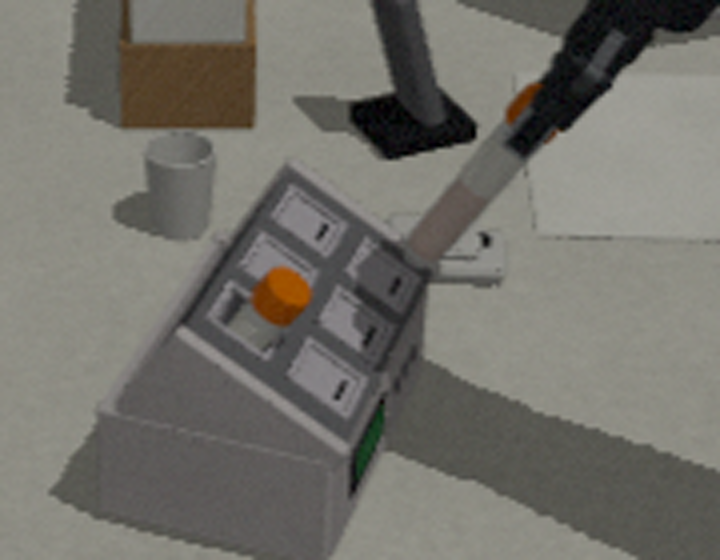

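View pics/top5z.png

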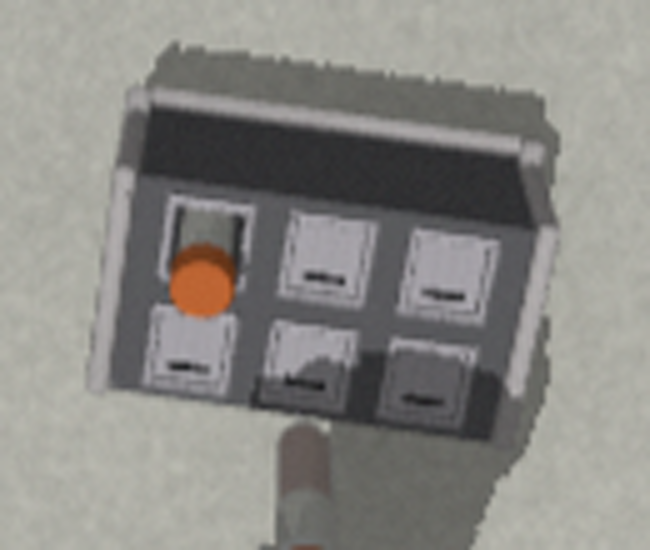

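Call:
carry_out([
  [[0,-0.004,-0.003],[0,-0.0015,0.02],0.1],
  [[0,-0.004,-0.003],[0,-0.0015,0.04],0.1],
  [[0,-0.004,-0.003],[0,-0.0015,0.055],0.1],
  [[0,-0.004,-0.003],[0,-0.0015,0.06],0.1],
  [[0,-0.004,-0.003],[0,-0.0015,0.06],0.1],
])

```text
time_s: 6.85
tcp_pos: [0.4225, -0.1263, 0.2408]
orientation: [0.259, 0.074, 0.963, -0.02]
wrist_force: [0.6, 0.1, -0.6]
grip_width: 0.0321
```

```bash
python3 - <<'E'
from h import *
s=manip.state();print(s['wrist_force'])
for d in(0,.04): show(*wellpose(2,d))
for n in('side','top'): snap(n,n+'6.png')
im=cv2.imread('pics/side6.png')[120:230,310:430]; cv2.imwrite('pics/side6z.png',cv2.resize(im,None,fx=5,fy=5,interpolation=cv2.INTER_CUBIC))
im=cv2.imread('pics/top6.png')[180:280,300:410]; cv2.imwrite('pics/top6z.png',cv2.resize(im,None,fx=5,fy=5,interpolation=cv2.INTER_CUBIC))
E
```

```text
[ 0.55615499  0.09652403 -0.55113564]
turn [0.0009, 0.0012, 0.0021] shift [0.0005, -0.0007, 0.0109] deg 0.2 mm 10.9
turn [0.0009, 0.0012, 0.0021] shift [0.0005, -0.0007, 0.0509] deg 0.2 mm 50.9
```

View pics/side6z.png

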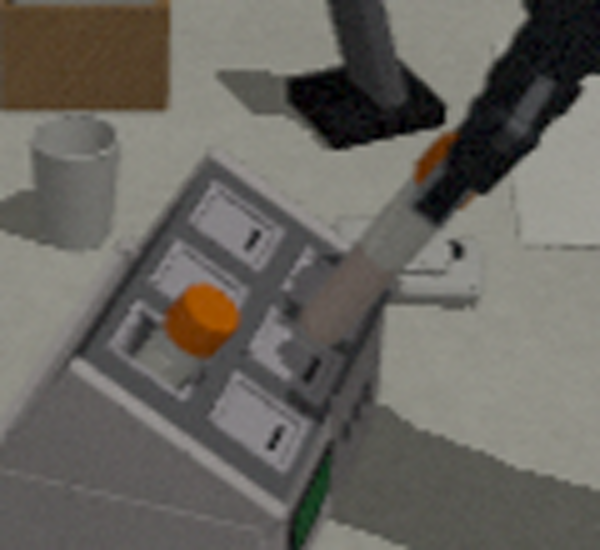

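View pics/top6z.png

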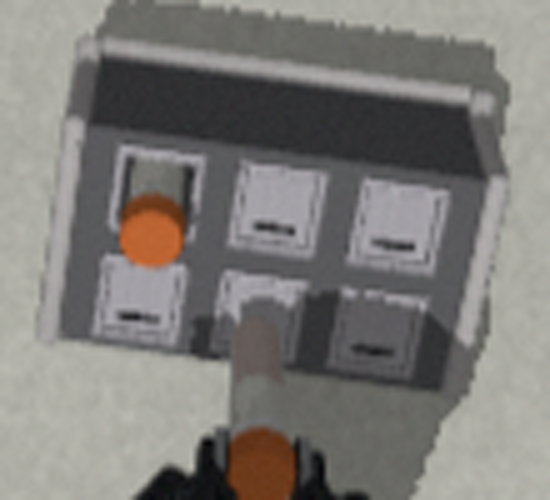

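Call:
carry_out([
  [[0,0,0],[0,-0.0005,0.01],0.1],
  [[0,0,0],[0,-0.0005,0.022],0.1],
  [[0,0,0],[0,-0.0005,0.034],0.1],
  [[0,0,0],[0,-0.0005,0.044],0.1],
  [[0,0,0],[0,-0.0005,0.048],0.1],
])

```text
time_s: 7.58
tcp_pos: [0.446, -0.1309, 0.198]
orientation: [0.258, 0.074, 0.963, -0.02]
wrist_force: [-1.5, 1.0, -0.3]
grip_width: 0.0319
```

```bash
python3 - <<'E'
from h import *
s=manip.state();print(s['wrist_force'])
P,Rt=wellpose(2,0);print('axial F',-Rt.apply(s['wrist_force'],inverse=True))
show(*wellpose(2,.04))
E
```

```text
[-1.52891846  0.98405067 -0.30579515]
axial F [-1.59270147 -0.73613882  0.5664448 ]
turn [0.0006, 0.0001, 0.0012] shift [-0.0002, 0.0002, 0.0018] deg 0.1 mm 1.9
```

Call:
carry_out([
  [[0,0,0],[0,0,0.003],0.1],
  [[0,0,0],[0,0,0.006],0.1],
  [[0,0,0],[0,0,0.008],0.1],
  [[0,0,0],[0,0,0.01],0.1],
  [[0,0,0],[0,0,0.012],0.1],
])

```text
time_s: 8.2
tcp_pos: [0.452, -0.1319, 0.1888]
orientation: [0.259, 0.074, 0.963, -0.02]
wrist_force: [0.2, 0.7, -0.6]
grip_width: 0.0317
```

```bash
python3 - <<'E'
from h import *
s=manip.state()
P,Rt=wellpose(2,0);print('axial F',-Rt.apply(s['wrist_force'],inverse=True))
show(*wellpose(2,.045))
E
```

```text
axial F [-0.2540922  -0.7410355  -0.53608866]
turn [0.0003, 0.0016, 0.0012] shift [0.0005, 0.0003, -0.0042] deg 0.1 mm 4.2
```

Depth is 49 mm with no resistance; continue a little to be sure.

Call:
carry_out([
  [[0,0,0],[0,0,0.002],0.1],
  [[0,0,0],[0,0,0.004],0.1],
  [[0,0,0],[0,0,0.006],0.1],
  [[0,0,0],[0,0,0.009],0.1],
  [[0,0,0],[0,0,0.012],0.1],
])

```text
time_s: 8.82
tcp_pos: [0.458, -0.1329, 0.1782]
orientation: [0.259, 0.074, 0.963, -0.02]
wrist_force: [-1.1, -0.3, -0.5]
grip_width: 0.0316
```

```bash
python3 - <<'E'
from h import *
s=manip.state()
P,Rt=wellpose(2,0);print('axial F',-Rt.apply(s['wrist_force'],inverse=True))
show(*wellpose(2,.1))
E
```

```text
axial F [-1.16598921  0.46674038  0.06930079]
turn [0.0003, 0.0015, 0.0012] shift [0.0005, 0.0003, 0.0386] deg 0.1 mm 38.6
```

Well 2 is empty (61 mm deep, no force). Go to 97 mm.

Call:
carry_out([
  [[0,0,0],[0,0,0.008],0.1],
  [[0,0,0],[0,0,0.016],0.1],
  [[0,0,0],[0,0,0.024],0.1],
  [[0,0,0],[0,0,0.031],0.1],
  [[0,0,0],[0,0,0.036],0.1],
])

```text
time_s: 9.45
tcp_pos: [0.4759, -0.1356, 0.1466]
orientation: [0.259, 0.074, 0.963, -0.02]
wrist_force: [-0.8, 0.3, -0.7]
grip_width: 0.0316
```

Call:
carry_out([
  [[0,0,0],[0,0,0.002],0.1],
  [[0,0,0],[0,0,0.003],0.1],
  [[0,0,0],[0,0,0.004],0.1],
  [[0,0,0],[0,0,0.005],0.1],
  [[0,0,0],[0,0,0.006],0.1],
])

```text
time_s: 10.07
tcp_pos: [0.4788, -0.1361, 0.1421]
orientation: [0.259, 0.074, 0.963, -0.02]
wrist_force: [-0.3, 0.7, -1.7]
grip_width: 0.032
```

```bash
python3 - <<'E'
from h import *
s=manip.state()
P,Rt=wellpose(2,0);print('axial F',-Rt.apply(s['wrist_force'],inverse=True))
show(*wellpose(2,.105))
E
```

```text
axial F [-1.1398033  -0.60243294 -1.25148817]
turn [0.0002, 0.0017, 0.0012] shift [0.0006, 0.0003, 0.0019] deg 0.1 mm 2.0
```

Depth about 103 mm. Creep until contact.

Call:
carry_out([
  [[0,0,0],[0,0,0.001],0.1],
  [[0,0,0],[0,0,0.002],0.1],
  [[0,0,0],[0,0,0.003],0.1],
  [[0,0,0],[0,0,0.003],0.1],
  [[0,0,0],[0,0,0.003],0.1],
])

```text
time_s: 10.7
tcp_pos: [0.4802, -0.1363, 0.1394]
orientation: [0.259, 0.074, 0.963, -0.02]
wrist_force: [0.3, -0.1, -1.1]
grip_width: 0.0318
```

```bash
python3 - <<'E'
from h import *
s=manip.state()
P,Rt=wellpose(2,0);print('axial F',-Rt.apply(s['wrist_force'],inverse=True))
show(*wellpose(2,.105))
for n in('side','top'): snap(n,n+'7.png')
im=cv2.imread('pics/side7.png')[120:230,310:430]; cv2.imwrite('pics/side7z.png',cv2.resize(im,None,fx=5,fy=5,interpolation=cv2.INTER_CUBIC))
E
```

```text
axial F [-0.28305825  0.01306627 -1.15401994]
turn [0.0003, 0.0013, 0.0012] shift [0.0005, 0.0003, -0.0012] deg 0.1 mm 1.3
```

View pics/side7z.png

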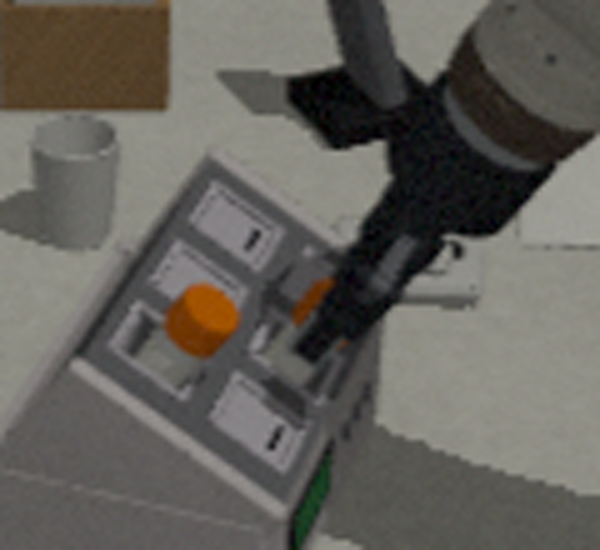

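Call:
carry_out([
  [[0,0,0],[0,0,0.001],0.1],
  [[0,0,0],[0,0,0.002],0.1],
  [[0,0,0],[0,0,0.003],0.1],
  [[0,0,0],[0,0,0.003],0.1],
  [[0,0,0],[0,0,0.003],0.1],
])

```text
time_s: 11.42
tcp_pos: [0.4817, -0.1365, 0.1368]
orientation: [0.259, 0.074, 0.963, -0.02]
wrist_force: [-0.3, 0.4, -1.2]
grip_width: 0.0318
```

```bash
python3 - <<'E'
from h import *
s=manip.state()
P,Rt=wellpose(2,0);print('axial F',-Rt.apply(s['wrist_force'],inverse=True))
show(*wellpose(2,.105))
E
```

```text
axial F [-0.90938886 -0.31551404 -0.91622237]
turn [0.0003, 0.0013, 0.0012] shift [0.0005, 0.0003, -0.0042] deg 0.1 mm 4.2
```

Call:
carry_out([
  [[0,0,0],[0,0,0.001],0.1],
  [[0,0,0],[0,0,0.002],0.1],
  [[0,0,0],[0,0,0.003],0.1],
  [[0,0,0],[0,0,0.003],0.1],
  [[0,0,0],[0,0,0.003],0.1],
])

```text
time_s: 12.05
tcp_pos: [0.4839, -0.137, 0.1365]
orientation: [0.26, 0.074, 0.962, -0.02]
wrist_force: [-8.9, 2.1, 11.2]
grip_width: 0.0322
```

```bash
python3 - <<'E'
from h import *
s=manip.state()
P,Rt=wellpose(2,0);print('axial F',-Rt.apply(s['wrist_force'],inverse=True))
show(*wellpose(2,.105))
for n in('side','top'): snap(n,n+'8.png')
im=cv2.imread('pics/side8.png')[150:220,310:400]; cv2.imwrite('pics/side8z.png',cv2.resize(im,None,fx=8,fy=8,interpolation=cv2.INTER_CUBIC))
E
```

```text
axial F [-2.28146626 -0.68698175 14.25990361]
turn [-0.0, 0.0047, 0.0015] shift [0.0023, 0.0004, -0.0055] deg 0.3 mm 6.0
```

View pics/side8z.png

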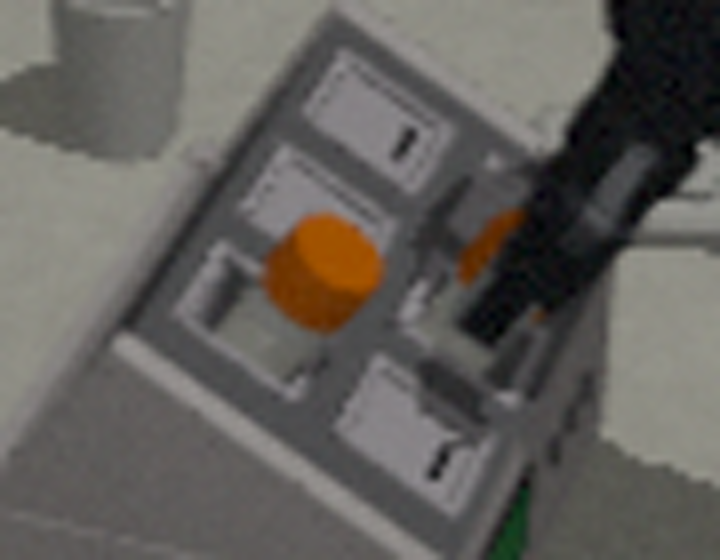

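Call:
carry_out([
  [[0,0,0],[0,0,-0.002],0.1],
  [[0,0,0],[0,0,-0.002],0.4],
  [[0,0,0],[0,0,-0.002],0.6],
  [[0,0,0],[0,0,-0.002],0.7],
  [[0,0,0],[0,0,-0.002],0.7],
])

```text
time_s: 12.78
tcp_pos: [0.4822, -0.1366, 0.1359]
orientation: [0.259, 0.074, 0.963, -0.02]
wrist_force: [-0.8, -0.3, 0.2]
grip_width: 0.0599
```

Call:
carry_out([
  [[0,0,0],[0,0,-0.01],0.7],
  [[0,0,0],[0,0,-0.03],0.7],
  [[0,0,0],[0,0,-0.06],0.7],
  [[0,0,0],[0,0,-0.1],0.7],
  [[0,0,0],[0,0,-0.14],0.8],
])

```text
time_s: 13.4
tcp_pos: [0.4118, -0.1256, 0.2589]
orientation: [0.259, 0.074, 0.963, -0.02]
wrist_force: [1.0, 0.4, 0.8]
grip_width: 0.0684
```

```bash
python3 - <<'E'
from h import *
s=manip.state();print(s['wrist_force'],s['q'])
for n in('side','top'): snap(n,n+'9.png')
im=cv2.imread('pics/side9.png')[140:230,300:400]; cv2.imwrite('pics/side9z.png',cv2.resize(im,None,fx=6,fy=6,interpolation=cv2.INTER_CUBIC))
im=cv2.imread('pics/top9.png')[180:280,300:410]; cv2.imwrite('pics/top9z.png',cv2.resize(im,None,fx=5,fy=5,interpolation=cv2.INTER_CUBIC))
show([.44,.15,.32],yawdown(72))
show([.5395,.2705,.25],yawdown(72))
E
```

```text
[1.01985658 0.35459496 0.81297087] [-0.36551113 -0.72244795 -0.48780446  1.28930048  0.10523576 -0.18412648]
turn [0.0407, 0.5313, 0.1567] shift [-0.0161, 0.2768, -0.0575] deg 31.8 mm 283.2
turn [0.0407, 0.5313, 0.1567] shift [-0.0495, 0.4113, 0.0431] deg 31.8 mm 416.5
```

View pics/side9z.png

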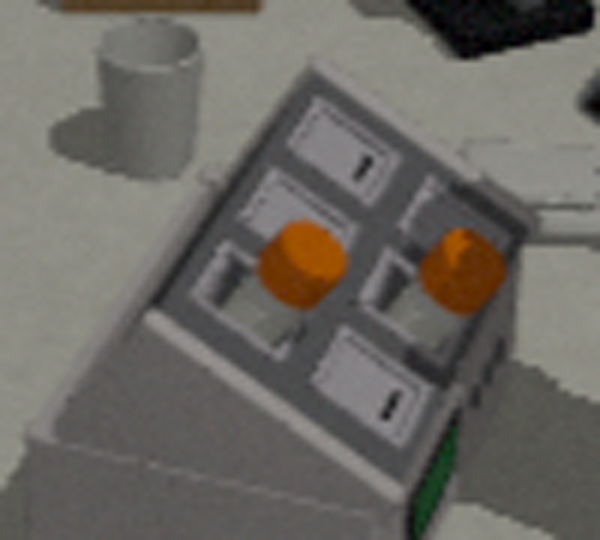

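View pics/top9z.png

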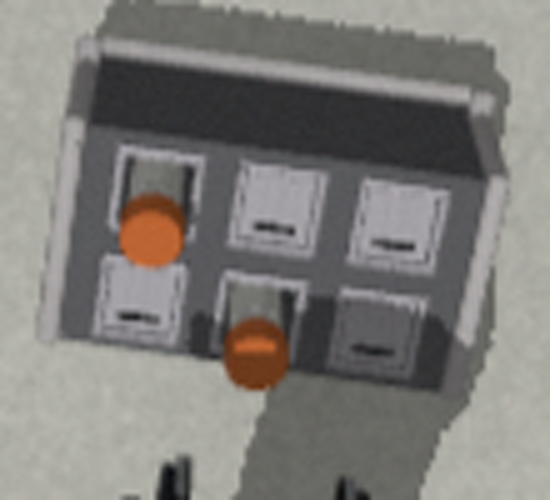

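Call:
carry_out([
  [[0.005,0.07,0.02],[-0.025,0.03,-0.03],1],
  [[0.01,0.15,0.045],[-0.035,0.08,-0.05],1],
  [[0.02,0.24,0.07],[-0.045,0.13,-0.055],1],
  [[0.025,0.32,0.095],[-0.05,0.18,-0.05],1],
  [[0.03,0.4,0.12],[-0.055,0.23,-0.04],1],
])

```text
time_s: 14.12
tcp_pos: [0.4757, 0.0993, 0.3196]
orientation: [0.061, 0.138, 0.989, -0.004]
wrist_force: [0.9, -0.2, 0.3]
grip_width: 0.0855
```

```bash
python3 - <<'E'
from h import *
show([.5395,.2705,.25],yawdown(72))
E
```

```text
turn [0.0117, 0.1226, 0.0371] shift [-0.0058, 0.1814, 0.0726] deg 7.4 mm 195.5
```

Call:
carry_out([
  [[0.004,0.04,0.012],[-0.002,0.05,0.015],1],
  [[0.008,0.08,0.025],[-0.004,0.1,0.035],1],
  [[0.0117,0.1226,0.037],[-0.005,0.15,0.055],1],
  [[0.0117,0.1226,0.037],[-0.0058,0.181,0.072],1],
  [[0.0117,0.1226,0.037],[-0.0058,0.181,0.072],1],
])

```text
time_s: 14.75
tcp_pos: [0.5388, 0.2695, 0.247]
orientation: [-0.001, 0.155, 0.988, -0.001]
wrist_force: [0.2, -0.7, 0.3]
grip_width: 0.0856
```

```bash
python3 - <<'E'
from h import *
show([.5395,.2705,.126],yawdown(72))
E
```

```text
turn [-0.003, -0.0021, 0.0023] shift [-0.0006, 0.0015, 0.121] deg 0.3 mm 121.0
```

Call:
carry_out([
  [[0,0,0],[0,0.001,0.04],1],
  [[0,0,0],[0,0.001,0.08],1],
  [[0,0,0],[0,0.001,0.11],1],
  [[0,0,0],[0,0.001,0.121],1],
  [[0,0,0],[0,0.001,0.121],1],
])

```text
time_s: 15.38
tcp_pos: [0.5394, 0.2685, 0.1298]
orientation: [0.001, 0.157, 0.988, -0.0]
wrist_force: [-0.2, -0.2, 0.1]
grip_width: 0.085
```

```bash
python3 - <<'E'
from h import *
show([.5395,.2705,.126],yawdown(72)); print(manip.state()['wrist_force'])
snap('side','side10.png');im=cv2.imread('pics/side10.png')[220:350,260:390]; cv2.imwrite('pics/side10z.png',cv2.resize(im,None,fx=4,fy=4,interpolation=cv2.INTER_CUBIC))
E
```

```text
turn [0.0002, 0.0014, -0.0002] shift [0.0005, 0.002, 0.0038] deg 0.1 mm 4.4
[-0.23329414 -0.20080225  0.08393671]
```

View pics/side10z.png

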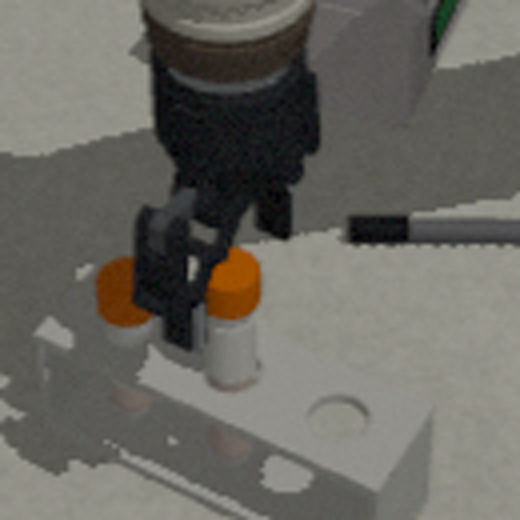

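Call:
carry_out([
  [[0,0,0],[0,0.001,0.002],1],
  [[0,0,0],[0,0.001,0.003],1],
  [[0,0,0],[0,0.001,0.003],0.5],
  [[0,0,0],[0,0.001,0.003],0.1],
  [[0,0,0],[0,0.001,0.003],0.1],
])

```text
time_s: 16.05
tcp_pos: [0.5398, 0.2699, 0.1263]
orientation: [0.001, 0.156, 0.988, -0.0]
wrist_force: [-1.7, -1.2, 24.4]
grip_width: 0.0322
```

Call:
carry_out([
  [[0,0,0],[0,0,0],0.1],
  [[0,0,0],[0,0,0],0.1],
  [[0,0,0],[0,0,0],0.1],
  [[0,0,0],[0,0,0],0.1],
  [[0,0,0],[0,0,-0.002],0.1],
])

```text
time_s: 16.68
tcp_pos: [0.5394, 0.2698, 0.1276]
orientation: [0.0, 0.156, 0.988, -0.0]
wrist_force: [0.4, 0.8, -1.1]
grip_width: 0.032
```

Call:
carry_out([
  [[0,0,0],[0,0,-0.03],0.1],
  [[0,0,0],[0,0,-0.08],0.1],
  [[0,0,0],[0,0,-0.13],0.1],
  [[0,0,0],[0,0,-0.18],0.1],
  [[0,0,0],[0,0,-0.215],0.1],
])

```text
time_s: 17.3
tcp_pos: [0.5393, 0.2699, 0.3452]
orientation: [0.001, 0.156, 0.988, 0.0]
wrist_force: [1.0, -0.1, -0.4]
grip_width: 0.0317
```

```bash
python3 - <<'E'
from h import *
for n in('side','top'): snap(n,n+'11.png')
S=cam('side11'); s=manip.state(); p=s['tcp_pos']; Rt=rot(s['orientation']); print(p,s['grip_width'])
for z in (-.03,.05,.08,.12): print(z,((proj(S,p+Rt.apply([0,0,z]))-[280,190])*6).round(1))
im=S[3][190:290,280:380]; cv2.imwrite('pics/c11.png',cv2.resize(im,None,fx=6,fy=6,interpolation=cv2.INTER_CUBIC))
show(*wellpose(3,-.07)); print(wellpose(3,-.07)[0])
E
```

```text
[0.53985747 0.27017784 0.34676761] 0.031713257434743077
-0.03 [218.1  71.9]
0.05 [220.2 273.4]
0.08 [221. 344.]
0.12 [222.  434.2]
turn [-0.0386, -0.5176, -0.156] shift [0.0088, -0.4822, 0.0533] deg 31.1 mm 485.2
[ 0.3828815  -0.18558821  0.29171665]
```

View pics/c11.png

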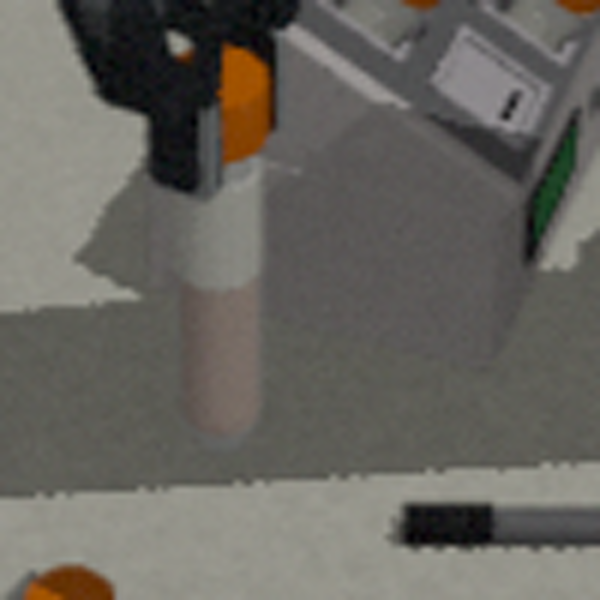

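```bash
python3 - <<'E'
from h import *
P,Rt=wellpose(6,-.10); print(P)
show(P,Rt)
R0=rot(manip.state()['orientation']); from scipy.spatial.transform import Slerp
Rm=Slerp([0,1],R.concatenate([R0,Rt]))(.6)
show([.43,.03,.365],Rm)
E
```

```text
[ 0.42282219 -0.19183105  0.34969741]
turn [-0.0386, -0.5176, -0.156] shift [-0.0314, -0.4756, -0.0044] deg 31.1 mm 476.6
turn [-0.0231, -0.3106, -0.0936] shift [0.0302, -0.2623, -0.0193] deg 18.6 mm 264.7
```

Call:
carry_out([
  [[-0.0046,-0.062,-0.019],[0.006,-0.052,-0.01],0.1],
  [[-0.009,-0.124,-0.037],[0.012,-0.105,-0.019],0.1],
  [[-0.014,-0.186,-0.056],[0.018,-0.157,-0.019],0.1],
  [[-0.0185,-0.248,-0.075],[0.024,-0.21,-0.019],0.1],
  [[-0.0231,-0.31,-0.0936],[0.03,-0.262,-0.019],0.1],
])

```text
time_s: 18.02
tcp_pos: [0.4289, 0.0288, 0.3605]
orientation: [0.155, 0.108, 0.982, -0.013]
wrist_force: [1.1, -1.4, -0.6]
grip_width: 0.0317
```

```bash
python3 - <<'E'
from h import *
show(*wellpose(6,-.10)); print(manip.state()['q'])
E
```

```text
turn [-0.0186, -0.2109, -0.0597] shift [-0.0367, -0.2169, 0.0216] deg 12.6 mm 221.0
[ 0.13281327 -0.40558219 -0.03041008  1.6490826  -0.09909944  0.3361504 ]
```

Call:
carry_out([
  [[-0.004,-0.05,-0.015],[-0.009,-0.05,0.002],0.1],
  [[-0.009,-0.1,-0.03],[-0.018,-0.1,0.006],0.1],
  [[-0.013,-0.15,-0.045],[-0.027,-0.15,0.012],0.1],
  [[-0.0186,-0.211,-0.06],[-0.036,-0.2,0.02],0.1],
  [[-0.0186,-0.211,-0.06],[-0.0367,-0.217,0.0216],0.1],
])

```text
time_s: 18.65
tcp_pos: [0.4221, -0.1932, 0.3485]
orientation: [0.257, 0.077, 0.963, -0.02]
wrist_force: [-0.3, 0.3, -1.5]
grip_width: 0.0315
```

```bash
python3 - <<'E'
from h import *
show(*wellpose(6,-.10));show(*wellpose(6,-.02)); print(manip.state()['q'])
E
```

```text
turn [-0.0012, -0.0019, -0.0049] shift [-0.001, 0.0015, -0.0008] deg 0.3 mm 1.9
turn [-0.0012, -0.0019, -0.0049] shift [-0.0011, 0.0016, 0.0792] deg 0.3 mm 79.2
[-0.54519059 -0.54236556 -0.21044671  1.41371127  0.18956812 -0.33753222]
```

Call:
carry_out([
  [[0,-0.002,-0.004],[0,0.001,0.025],0.1],
  [[0,-0.002,-0.004],[0,0.001,0.05],0.1],
  [[0,-0.002,-0.004],[-0.001,0.001,0.075],0.1],
  [[0,-0.002,-0.004],[-0.001,0.001,0.09],0.1],
  [[0,-0.002,-0.004],[-0.001,0.001,0.09],0.1],
])

```text
time_s: 19.27
tcp_pos: [0.4687, -0.1964, 0.2717]
orientation: [0.258, 0.073, 0.963, -0.02]
wrist_force: [-0.9, -0.4, -1.1]
grip_width: 0.0317
```

```bash
python3 - <<'E'
from h import *
s=manip.state();print(s['wrist_force'])
for d in(0,.04): show(*wellpose(6,d))
for n in('side','top'): snap(n,n+'12.png')
a=cv2.imread('pics/side12.png')[120:220,310:430];b=cv2.imread('pics/top12.png')[180:280,300:420]
cv2.imwrite('pics/z12.png',cv2.resize(np.hstack([a,b]),None,fx=3.3,fy=3.3,interpolation=cv2.INTER_CUBIC))
E
```

```text
[-0.94386519 -0.35514164 -1.06144129]
turn [0.0013, -0.0012, 0.0025] shift [0.0008, -0.0025, 0.0094] deg 0.2 mm 9.8
turn [0.0013, -0.0012, 0.0025] shift [0.0008, -0.0026, 0.0494] deg 0.2 mm 49.5
```

View pics/z12.png

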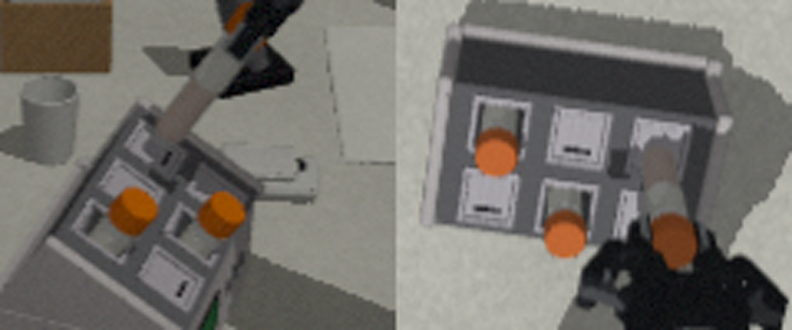

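Call:
carry_out([
  [[0,0,0.002],[0.0005,-0.002,0.002],0.1],
  [[0,0,0.002],[0.0005,-0.002,0.014],0.1],
  [[0,0,0.002],[0.0005,-0.002,0.028],0.1],
  [[0,0,0.002],[0.0005,-0.002,0.042],0.1],
  [[0,0,0.002],[0.0005,-0.002,0.05],0.1],
])

```text
time_s: 20.0
tcp_pos: [0.4932, -0.2024, 0.2283]
orientation: [0.258, 0.074, 0.963, -0.02]
wrist_force: [0.2, -0.1, -1.5]
grip_width: 0.032
```

```bash
python3 - <<'E'
from h import *
s=manip.state()
P,Rt=wellpose(6,0);print('axial F',-Rt.apply(s['wrist_force'],inverse=True))
show(*wellpose(6,.045))
E
```

```text
axial F [-0.58008806  0.04184516 -1.35314249]
turn [0.0009, -0.0002, 0.0006] shift [0.0009, -0.0005, 0.0043] deg 0.1 mm 4.4
```

Call:
carry_out([
  [[0,0,0],[0.0005,0,0.003],0.1],
  [[0,0,0],[0.0005,0,0.006],0.1],
  [[0,0,0],[0.0005,0,0.008],0.1],
  [[0,0,0],[0.0005,0,0.01],0.1],
  [[0,0,0],[0.0005,0,0.012],0.1],
])

```text
time_s: 20.62
tcp_pos: [0.4988, -0.2035, 0.2201]
orientation: [0.259, 0.074, 0.963, -0.02]
wrist_force: [-8.8, 2.4, 13.2]
grip_width: 0.0322
```

```bash
python3 - <<'E'
from h import *
s=manip.state()
P,Rt=wellpose(6,0);print('axial F',-Rt.apply(s['wrist_force'],inverse=True))
show(*wellpose(6,.05))
E
```

```text
axial F [-1.20525689 -1.02329126 15.97754223]
turn [0.0, 0.0027, 0.0008] shift [0.0018, -0.0002, -0.0006] deg 0.2 mm 1.9
```

Call:
carry_out([
  [[0,0,0],[0,0,-0.015],0.1],
  [[0,0,0],[0,0,-0.035],0.1],
  [[0,0,0],[0,0,-0.06],0.1],
  [[0,0,0],[0,0,-0.08],0.1],
  [[0,0,0],[0.02,0,-0.08],0.1],
])

```text
time_s: 21.25
tcp_pos: [0.4421, -0.1948, 0.2821]
orientation: [0.261, 0.074, 0.962, -0.021]
wrist_force: [0.1, 0.4, -2.1]
grip_width: 0.032
```

```bash
python3 - <<'E'
from h import *
s=manip.state(); print(s['wrist_force'],s['q'])
show(*wellpose(6,0)); show(*wellpose(3,-.025))
E
```

```text
[ 0.10395547  0.42748926 -2.10543293] [-0.52166032 -0.56340358 -0.36131066  1.27250504  0.18126459 -0.32161645]
turn [-0.0009, 0.006, 0.0017] shift [-0.0167, -0.0, 0.0318] deg 0.4 mm 36.0
turn [-0.0009, 0.006, 0.0017] shift [0.0471, 0.0001, 0.0064] deg 0.4 mm 47.5
```

Call:
carry_out([
  [[0,0,0],[0.015,0,0],0.1],
  [[0,0,0],[0.03,0,0.002],0.1],
  [[0,0,0],[0.044,0,0.008],0.1],
  [[0,0,0],[0.044,0,0.015],0.1],
  [[0,0,0],[0.044,0,0.015],0.1],
])

```text
time_s: 21.88
tcp_pos: [0.4118, -0.1899, 0.2431]
orientation: [0.259, 0.074, 0.963, -0.02]
wrist_force: [-0.2, -0.5, -0.5]
grip_width: 0.0316
```

```bash
python3 - <<'E'
from h import *
s=manip.state(); print(s['wrist_force'],s['q'])
show(*wellpose(3,.045))
E
```

```text
[-0.15379891 -0.45923063 -0.51092683] [-0.5553385  -0.65098668 -0.48185064  1.25032642  0.19707541 -0.35172065]
turn [0.0006, 0.0012, 0.0006] shift [0.0011, -0.0003, 0.0583] deg 0.1 mm 58.3
```

Call:
carry_out([
  [[0,0,0],[0.001,0,0.01],0.1],
  [[0,0,0],[0.001,0,0.022],0.1],
  [[0,0,0],[0.001,0,0.036],0.1],
  [[0,0,0],[0.001,0,0.048],0.1],
  [[0,0,0],[0.001,0,0.054],0.1],
])

```text
time_s: 22.5
tcp_pos: [0.4377, -0.1937, 0.195]
orientation: [0.258, 0.074, 0.963, -0.02]
wrist_force: [-1.2, -0.3, -0.8]
grip_width: 0.0322
```

Call:
carry_out([
  [[0,0,0],[0,0,0.003],0.1],
  [[0,0,0],[0,0,0.006],0.1],
  [[0,0,0],[0,0,0.008],0.1],
  [[0,0,0],[0,0,0.01],0.1],
  [[0,0,0],[0,0,0.012],0.1],
])

```text
time_s: 23.12
tcp_pos: [0.4441, -0.1952, 0.1881]
orientation: [0.26, 0.074, 0.962, -0.021]
wrist_force: [-13.0, 3.6, 18.8]
grip_width: 0.0319
```

```bash
python3 - <<'E'
from h import *
s=manip.state()
P,Rt=wellpose(3,0);print('axial F',-Rt.apply(s['wrist_force'],inverse=True))
show(*wellpose(3,.05))
E
```

```text
axial F [-2.18003678 -1.50780873 22.9506077 ]
turn [-0.0005, 0.0048, 0.0011] shift [0.0019, 0.0, -0.0007] deg 0.3 mm 2.0
```

Call:
carry_out([
  [[0,0,0],[0,0,-0.02],0.1],
  [[0,0,0],[0,0,-0.05],0.1],
  [[0,0,0],[0,0,-0.08],0.1],
  [[0,0,0],[0,0,-0.11],0.1],
  [[0,0,0],[0,0,-0.13],0.1],
])

```text
time_s: 23.75
tcp_pos: [0.3788, -0.1849, 0.3002]
orientation: [0.26, 0.074, 0.963, -0.021]
wrist_force: [0.2, 0.1, -1.6]
grip_width: 0.0321
```

```bash
python3 - <<'E'
from h import *
s=manip.state(); print(s['wrist_force'],s['q'])
show(*wellpose(5,-.07))
for n in('side','top'): snap(n,n+'13.png')
a=cv2.imread('pics/side13.png')[100:220,310:450];b=cv2.imread('pics/top13.png')[180:300,300:420]
cv2.imwrite('pics/z13.png',cv2.resize(np.hstack([a,b]),None,fx=3,fy=3,interpolation=cv2.INTER_CUBIC))
E
```

```text
[ 0.24026452  0.08903982 -1.59106446] [-0.60097774 -0.68086585 -0.38071753  1.38723702  0.21826961 -0.39274452]
turn [-0.0005, 0.0035, 0.001] shift [-0.0633, 0.0639, 0.0096] deg 0.2 mm 90.5
```

View pics/z13.png

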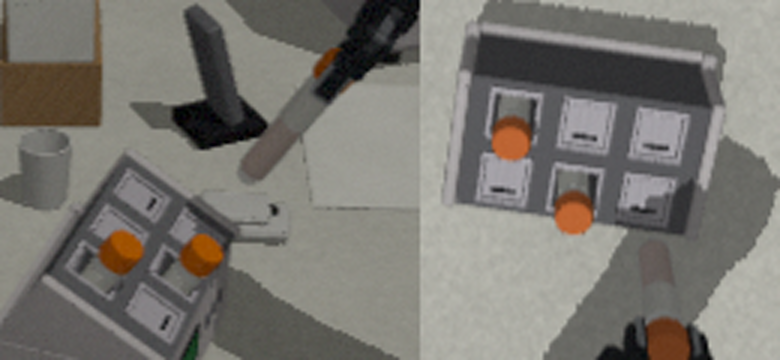

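Call:
carry_out([
  [[0,0,0],[-0.025,0.015,0],0.1],
  [[0,0,0],[-0.05,0.035,0],0.1],
  [[0,0,0],[-0.063,0.055,0.003],0.1],
  [[0,0,0],[-0.064,0.064,0.009],0.1],
  [[0,0,0],[-0.064,0.064,0.009],0.1],
])

```text
time_s: 24.48
tcp_pos: [0.4481, -0.1303, 0.3212]
orientation: [0.258, 0.074, 0.963, -0.02]
wrist_force: [0.3, 0.4, -1.3]
grip_width: 0.032
```

```bash
python3 - <<'E'
from h import *
s=manip.state(); print(s['wrist_force'],s['q'])
show(*wellpose(5,-.01))
E
```

```text
[ 0.25378989  0.35158102 -1.31385014] [-0.33977433 -0.58476495 -0.29403974  1.34591294  0.09316922 -0.1622718 ]
turn [0.0013, -0.0004, 0.0018] shift [-0.0009, -0.0008, 0.0576] deg 0.1 mm 57.6
```

Call:
carry_out([
  [[0,0,0],[-0.0005,-0.0005,0.02],0.1],
  [[0,0,0],[-0.0005,-0.0005,0.04],0.1],
  [[0,0,0],[-0.0005,-0.0005,0.055],0.1],
  [[0,0,0],[-0.0005,-0.0005,0.058],0.1],
  [[0,0,0],[-0.0005,-0.0005,0.058],0.1],
])

```text
time_s: 25.1
tcp_pos: [0.4771, -0.136, 0.2731]
orientation: [0.259, 0.075, 0.963, -0.02]
wrist_force: [0.3, 0.2, -0.6]
grip_width: 0.0318
```

```bash
python3 - <<'E'
from h import *
s=manip.state(); print(s['wrist_force'])
show(*wellpose(5,.045))
for n in('side','top'): snap(n,n+'14.png')
a=cv2.imread('pics/side14.png')[100:220,310:430];b=cv2.imread('pics/top14.png')[180:300,300:420]
cv2.imwrite('pics/z14.png',cv2.resize(np.hstack([a,b]),None,fx=3,fy=3,interpolation=cv2.INTER_CUBIC))
E
```

```text
[ 0.33457385  0.15619398 -0.5582723 ]
turn [0.0002, 0.0018, 0.0005] shift [0.0007, 0.0005, 0.0562] deg 0.1 mm 56.2
```

View pics/z14.png

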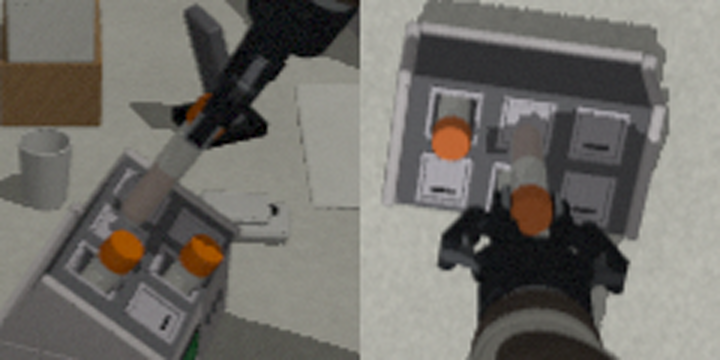

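Call:
carry_out([
  [[0,0,0],[0.0005,0,0.01],0.1],
  [[0,0,0],[0.0005,0,0.022],0.1],
  [[0,0,0],[0.0005,0,0.034],0.1],
  [[0,0,0],[0.0005,0,0.046],0.1],
  [[0,0,0],[0.0005,0,0.052],0.1],
])

```text
time_s: 25.82
tcp_pos: [0.5026, -0.1397, 0.2261]
orientation: [0.258, 0.074, 0.963, -0.02]
wrist_force: [-0.7, 0.6, -1.0]
grip_width: 0.0318
```

Call:
carry_out([
  [[0,0,0],[0,0,0.003],0.1],
  [[0,0,0],[0,0,0.006],0.1],
  [[0,0,0],[0,0,0.008],0.1],
  [[0,0,0],[0,0,0.01],0.1],
  [[0,0,0],[0,0,0.012],0.1],
])

```text
time_s: 26.45
tcp_pos: [0.5086, -0.1407, 0.2173]
orientation: [0.259, 0.074, 0.963, -0.02]
wrist_force: [0.5, -0.1, -1.6]
grip_width: 0.0321
```

```bash
python3 - <<'E'
from h import *
s=manip.state()
P,Rt=wellpose(5,0);print('axial F',-Rt.apply(s['wrist_force'],inverse=True))
show(*wellpose(5,.05))
E
```

```text
axial F [-0.34636481  0.03925932 -1.64794589]
turn [0.0003, 0.0019, 0.0007] shift [0.0003, 0.0002, -0.0031] deg 0.1 mm 3.1
```

Nominal 53 mm without resistance (earlier stops came at ~50). Probe a little more.

Call:
carry_out([
  [[0,0,0],[0,0,0.002],0.1],
  [[0,0,0],[0,0,0.004],0.1],
  [[0,0,0],[0,0,0.006],0.1],
  [[0,0,0],[0,0,0.008],0.1],
  [[0,0,0],[0,0,0.01],0.1],
])

```text
time_s: 27.08
tcp_pos: [0.5135, -0.1415, 0.2084]
orientation: [0.259, 0.074, 0.963, -0.02]
wrist_force: [-0.8, 0.2, -0.6]
grip_width: 0.0324
```

```bash
python3 - <<'E'
from h import *
s=manip.state()
P,Rt=wellpose(5,0);print('axial F',-Rt.apply(s['wrist_force'],inverse=True))
show(*wellpose(5,.10))
E
```

```text
axial F [-0.97839097 -0.06734948 -0.14934486]
turn [0.0004, 0.0016, 0.0006] shift [0.0003, 0.0002, 0.0367] deg 0.1 mm 36.7
```

Well 5 is empty. Lower on.

Call:
carry_out([
  [[0,0,0],[0,0,0.008],0.1],
  [[0,0,0],[0,0,0.016],0.1],
  [[0,0,0],[0,0,0.024],0.1],
  [[0,0,0],[0,0,0.032],0.1],
  [[0,0,0],[0,0,0.039],0.1],
])

```text
time_s: 27.7
tcp_pos: [0.533, -0.1445, 0.1742]
orientation: [0.259, 0.074, 0.963, -0.02]
wrist_force: [-0.4, -0.9, -1.3]
grip_width: 0.0317
```

Call:
carry_out([
  [[0,0,0],[0,0,0.001],0.1],
  [[0,0,0],[0,0,0.002],0.1],
  [[0,0,0],[0,0,0.003],0.1],
  [[0,0,0],[0,0,0.003],0.1],
  [[0,0,0],[0,0,0.003],0.1],
])

```text
time_s: 28.32
tcp_pos: [0.5343, -0.1447, 0.1724]
orientation: [0.259, 0.074, 0.963, -0.02]
wrist_force: [-0.5, -0.3, -0.9]
grip_width: 0.0319
```

```bash
python3 - <<'E'
from h import *
s=manip.state()
P,Rt=wellpose(5,0);print('axial F',-Rt.apply(s['wrist_force'],inverse=True))
show(*wellpose(5,.11))
E
```

```text
axial F [-0.83244586  0.35060576 -0.51697011]
turn [0.0003, 0.0018, 0.0007] shift [0.0004, 0.0003, 0.005] deg 0.1 mm 5.1
```

Call:
carry_out([
  [[0,0,0],[0,0,0.001],0.1],
  [[0,0,0],[0,0,0.002],0.1],
  [[0,0,0],[0,0,0.003],0.1],
  [[0,0,0],[0,0,0.004],0.1],
  [[0,0,0],[0,0,0.005],0.1],
])

```text
time_s: 28.95
tcp_pos: [0.5368, -0.1451, 0.1678]
orientation: [0.259, 0.074, 0.963, -0.02]
wrist_force: [-1.5, -0.4, -1.7]
grip_width: 0.0319
```

```bash
python3 - <<'E'
from h import *
s=manip.state()
P,Rt=wellpose(5,0);print('axial F',-Rt.apply(s['wrist_force'],inverse=True))
show(*wellpose(5,.11))
E
```

```text
axial F [-2.12474005  0.60405176 -0.76541848]
turn [0.0004, 0.0016, 0.0007] shift [0.0003, 0.0002, -0.0002] deg 0.1 mm 0.4
```

Call:
carry_out([
  [[0,0,0],[0,0,0.001],0.1],
  [[0,0,0],[0,0,0.002],0.1],
  [[0,0,0],[0,0,0.003],0.1],
  [[0,0,0],[0,0,0.003],0.1],
  [[0,0,0],[0,0,0.003],0.1],
])

```text
time_s: 29.58
tcp_pos: [0.5391, -0.1456, 0.1686]
orientation: [0.261, 0.074, 0.962, -0.02]
wrist_force: [-11.5, 1.3, 14.5]
grip_width: 0.0322
```

```bash
python3 - <<'E'
from h import *
s=manip.state()
P,Rt=wellpose(5,0);print('axial F',-Rt.apply(s['wrist_force'],inverse=True))
show(*wellpose(5,.11))
for n in('side','top'): snap(n,n+'15.png')
a=cv2.imread('pics/side15.png')[120:220,310:410];b=cv2.imread('pics/top15.png')[180:280,300:400]
cv2.imwrite('pics/z15.png',cv2.resize(np.hstack([a,b]),None,fx=4,fy=4,interpolation=cv2.INTER_CUBIC))
E
```

```text
axial F [-2.74853984  0.49388549 18.28723319]
turn [-0.0001, 0.0062, 0.001] shift [0.0027, 0.0003, -0.0007] deg 0.4 mm 2.8
```

View pics/z15.png

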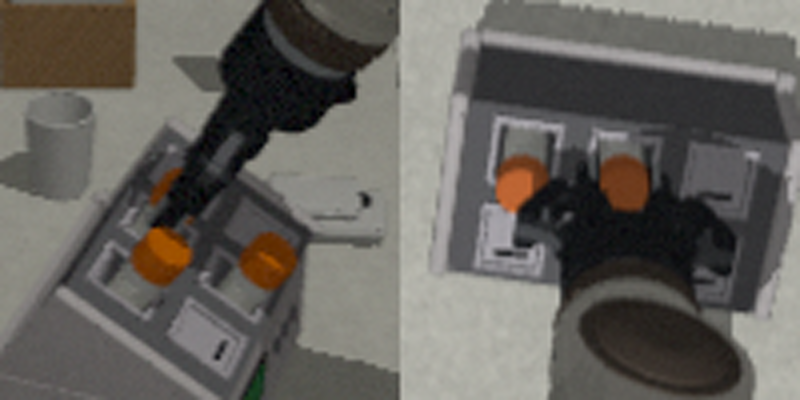

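Call:
carry_out([
  [[0,0,0],[0,0,-0.002],0.1],
  [[0,0,0],[0,0,-0.002],0.4],
  [[0,0,0],[0,0,-0.002],0.5],
  [[0,0,0],[0,0,-0.002],0.52],
  [[0,0,0],[0,0,-0.002],0.52],
])

```text
time_s: 30.3
tcp_pos: [0.5372, -0.1452, 0.1669]
orientation: [0.259, 0.074, 0.963, -0.02]
wrist_force: [0.2, -0.4, -0.2]
grip_width: 0.044
```

```bash
python3 - <<'E'
from h import *
s=manip.state();print(s['wrist_force'],s['grip_width'])
for n in('side','top'): snap(n,n+'16.png')
a=cv2.imread('pics/side16.png')[120:220,310:410];b=cv2.imread('pics/top16.png')[180:280,300:400]
cv2.imwrite('pics/z16.png',cv2.resize(np.hstack([a,b]),None,fx=4,fy=4,interpolation=cv2.INTER_CUBIC))
E
```

```text
[ 0.15530762 -0.41780602 -0.19930466] 0.04404896938040163
```

View pics/z16.png

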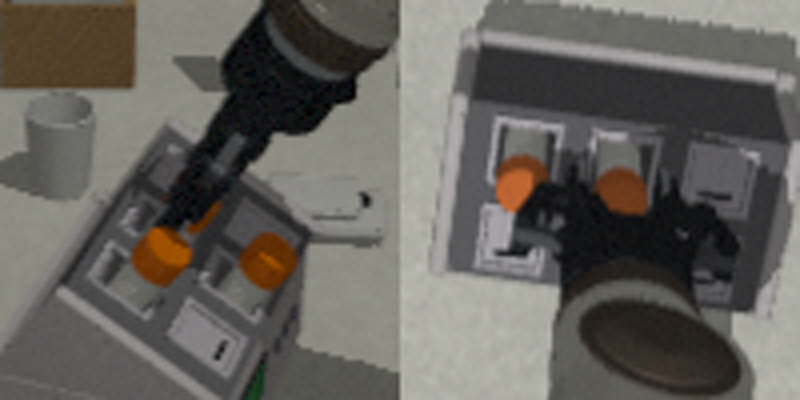

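Released (44 mm, forces zero); the tube settled against the lower wall. Withdraw along the axis.

Call:
carry_out([
  [[0,0,0],[0,0,-0.008],0.52],
  [[0,0,0],[0,0,-0.02],0.52],
  [[0,0,0],[0,0,-0.04],0.52],
  [[0,0,0],[0,0,-0.07],0.52],
  [[0,0,0],[0,0,-0.12],0.52],
])

```text
time_s: 31.02
tcp_pos: [0.4766, -0.1356, 0.2712]
orientation: [0.258, 0.074, 0.963, -0.02]
wrist_force: [-0.0, -0.2, 0.2]
grip_width: 0.0444
```

Call:
carry_out([
  [[0,0,0],[0.02,0,-0.03],0.52],
  [[0,0,0],[0.04,0,-0.05],0.52],
  [[0,0,0],[0.04,0,-0.05],0.52],
  [[0,0,0],[0.04,0,-0.05],0.52],
  [[0,0,0],[0.04,0,-0.05],0.52],
])

```text
time_s: 31.65
tcp_pos: [0.4191, -0.1268, 0.2935]
orientation: [0.258, 0.074, 0.963, -0.02]
wrist_force: [0.0, 0.0, 0.5]
grip_width: 0.0444
```

```bash
python3 - <<'E'
from h import *
s=manip.state();print(s['wrist_force'],s['tcp_pos'])
for n in('side','top'): snap(n,n+'17.png')
S=cam('side17');T=cam('top17')
F=face()
for c in (S,T):
    for st,ce in caps(c): print(st,ce.round(1))
a_=F.frame(F.P)[1][:,2]
for w in (2,4,5): print(w,proj(S,F.mouth(F.P,w)+.034*a_).round(1),proj(T,F.mouth(F.P,w)+.034*a_).round(1))
a=S[3][120:220,310:410];b=T[3][180:280,300:400]
cv2.imwrite('pics/z17.png',cv2.resize(np.hstack([a,b]),None,fx=4,fy=4,interpolation=cv2.INTER_CUBIC))
E
```

```text
[0.01544094 0.01417468 0.4532116 ] [ 0.41912596 -0.12675104  0.2935287 ]
[354 164  11  10  72] [359.  168.6]
[347 177  11  10  77] [351.8 181.4]
[284 285  15  16 162] [292.1 291.5]
[205 199  10  11  94] [209.7 203.8]
[324 222  13  11 108] [329.9 227. ]
[349 225  12  11 111] [354.5 230. ]
2 [376.3 182.5] [351.5 248.7]
4 [349.1 181.2] [330.4 223.3]
5 [356.8 168.4] [355.3 226.8]
```

View pics/z17.png

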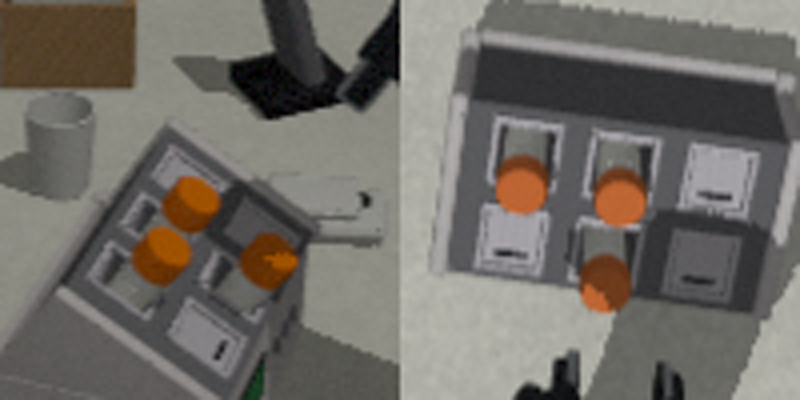

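View pics/side17.png

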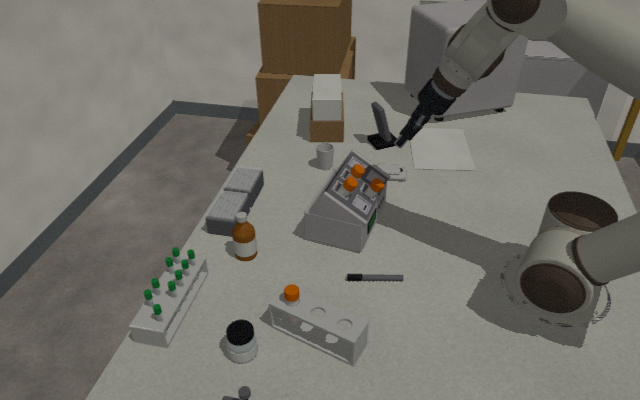

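```bash
python3 - <<'E'
from h import *
print(manip.sign_off())
E
```

```text
the job is handed in; nothing more can be done
None
```

Both long tubes are in the incubator, the first in well 2 and the second in well 5. I handed the job in at about 32 s of the 69 s allowed; no verdict is reported.

- **Feeling for wells:** wells 6 and 3 stopped the second tube at about 50 mm on my depth scale, with 16 N and 23 N, so both hold pots. Well 1 was not tried.
- **Seating:** I lowered both tubes until the floor pushed back with about 14 N and 18 N. I then backed off 2 mm and let go.
- **Last pictures:**
  - Both new caps stand out about as far as the tube already loaded in well 4.
  - The loaded tube's cap and the short tube's cap are within about 0.5 px of where they started.
  - The flaps on the untouched wells are shut, and the other items look unmoved.
  - The gripper was clear, with no load at the wrist.
- **Disagreement:** both floors were met at about 110 mm instead of 105 mm. I put this down to small errors in the grip height and the fitted face height. The two cameras also disagreed by about 4 mm on the tubes' positions in the rack. Neither affected the result.

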